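Close the keyed laundry tubs and line up the soap bars

ROBOT

A 6-joint arm with a two-finger parallel gripper is mounted at the origin on a cart in front of the work surface, level with it; the furniture and walls round the work are solid. World frame = base frame: x ahead of the robot, y to its left, z up, the work surface at z = 0. Lengths are in m, angles in rad, forces in N, time in s.
With the tool pointing down it reaches from about 0.35 to 0.85 m from the base axis. Payload 8.1 kg.
Tool frame: the origin (TCP) lies at the centre of the arm's flange, where the gripper is bolted on; the fingertips stand 186 mm ahead of it and the grasp point (between the pads) lies 167 mm ahead of it; z points along the fingers, y is the line along which they close (so a half turn about z gives the same grasp; the last joint's range is limited). The gripper opens to 93 mm and grips with 3 to 60 N. Pads are 15 mm wide; open, the fingers measure 128 mm over their backs; the gripper's body (75 mm by 188 mm) begins 65 mm behind the grasp point.
Start: joints at [1.149, 0.13, 1.488, -0, 1.523, -0.085], TCP at [0.198, 0.566, 0.405] pointing down, gripper open.
Joint ranges: [-2.96, 2.96], [-0.89, 2.26], [0.02, 2.5], [-1.34, 4.48], [0, 2.73], [-2.66, 2.66]. Speed limits (rad/s): [2.39, 2.39, 2.79, 3.14, 3.14, 3.14].

INTERFACE

Orientations are given as a rotation vector (axis times angle).
In Python, from plant import robot gives the robot as it stands.
- The arm moves only by the tool apply_moves, never from a script. Its argument "series" is a list of rows, each a list of 2 entries, a list of its own where there are three numbers: the shift along the tool's x, y, z in mm, then the turn, a rotation vector about the tool's x, y, z in rad. A call has 1 to 12 rows; each row shifts and turns the commanded pose from where the row before left it, along the tool's axes as they then stand; what a row does not reach is not made up. A row lasts 1/12 s, in which the tool goes at most 41.7 mm and 7.16 degrees, less where a joint would pass 70% of its speed; a pose out of reach is approached as far as the arm can. A call is refused whole if a number of a shift passes 41.7 or a number of a turn 0.125, either way. A call with a gripper value outside its range is refused whole. "claw" is the opening, from 0 (shut) to 1 (fully open), set as the call begins (left out, the last holds). The fingers move at their own pace and stop on an object; "newtons" is the grip in N (left out, the last holds). Time passes only in rows, so rows that do not move let the fingers close. It gives the time, the measured TCP pose, the force, the opening and the grip force at its end, in the units of the state.
- robot.read_state(): the state, without advancing time (a new reading comes with each control period).
- robot.read_camera(name): name is "side" or "top" or "wrist"; returns (picture, depth): 420x560x3 uint8, blue, green, red; 420x560 float32, m along the optical axis (not along the pixel's ray), 0 where there is no reading.
- robot.calibration(name): a dict with "fx", "fy", "cx", "cy" (pixels), "extrinsics" (4x4, takes a point from world to camera coordinates). Camera axes: x right, y down, z forward; pixel columns grow to the right and rows downward; lengths in m; the calibration is good to about 2 mm. A picture is of the moment at which its call begins: read the wrist's pose just before it. calibration takes no time and is no camera call; for the wrist camera it gives the pose at the moment of the call.
- robot.close_job(): hands the job in; it is judged then, once.
The state is a dict: "t": time; "q": joint angles; "dq": joint speeds; "joint_torque": joint torques, N m; "tool_pos": TCP position; "orientation": TCP orientation; "force": force on the tool from outside, world axes, zero at the start; "wrist_torque": the same for the moment, N m; "opening": finger opening in m; "gripper_force": force on a finger pad.
Only numpy, scipy, OpenCV 4.12 (cv2) and the standard library are available. Lean on these libraries where they do the work, as an engineer would, in place of code of your own. Each camera call takes 0.05 s, during which the arm holds its last target. There are 200 camera calls.

TASK

Close the laundry stand: find out by trying which lid belongs to which of the three tubs in the rack, setting it on level and turning it clockwise until it drops in and then screws down fully home to its stop, so that every tub is closed; the spare lid that fits none goes back flat on the table. Also slide the fresh soap bars (still soft: never lift them off the table) into an even row in front, each one end-on, square and touching the rack's front board, centred in front of a tub. Leave the cup, the timer and the thread reel alone.

Things in the scene. Friction and masses are not known exactly. Their poses are not given: they have to be found in the camera images.
- rack: fixed wooden rack holding three open white tubs that cannot turn or lift. Origin: centre of its foot on the table; 140 deep (x), 350 wide (y) mm; x points away from the robot, y to its left. Front face of its front board (32 mm high) at x = -70 mm; tub bodies start 38 mm behind it. A bar in the row lies along the rack's x, end touching that face: centre at about x = -106 mm, y = +110, 0 or -110.
- bay_1 (a point): left bay: point on its tub's axis, at the tub's underside, 10 mm above the table. Which tub stands in which bay changes at every start. Tub: 85 mm across, 31 high; neck to 61 mm above this point, tapered (54 mm across at the top, 62 below), centres a lid set within 4 mm. Lid origin above this point: 51 mm lying on the thread starts (not engaged), 40 just dropped in, 34 fully home.
- bay_2 (a point): middle bay, as bay_1. The right lid drops in by its weight, if not held up, when its bar passes an unknown angle (own to each tub) within 0.25 rad either side of the rack's x; a half turn more or less is the same. The window is about 0.1 rad: turn at 0.5 rad/s or less. Then 0.63 rad more clockwise (seen from above) screws it down a 6 mm ramp to a hard stop.
- bay_3 (a point): right bay, as bay_1. A wrong lid never drops at any angle. From a dropped-in lid, anticlockwise turning is blocked. A lid may be turned with the fingers loosely round its bar (1 to 3 mm slack), so that it can sink; keep the fingers low enough, as the bar sinks 17 mm in all. A wall shelf hangs 0.63 m above the table from about x = 0.59 m on: carry lids low (closed lids stand 107 mm high).
- lid_1: blue twist-lock lid, 85 mm across, white grip bar on top. Origin: centre of the skirt's underside; z up; bar along x. Skirt and top reach z = 33 mm; the bar is 56 long (x), 14 thick (y), from z = 33 to 63. About 120 g. Hidden pins inside, keyed differently on every lid: each fits one tub only (one, the spare, fits none), all look alike from above, only trial tells. Half a turn makes no difference.
- lid_2: blue twist-lock lid, 85 mm across, white grip bar on top. Origin: centre of the skirt's underside; z up; bar along x. Skirt and top reach z = 33 mm; the bar is 56 long (x), 14 thick (y), from z = 33 to 63. About 120 g. Hidden pins inside, keyed differently on every lid: each fits one tub only (one, the spare, fits none), all look alike from above, only trial tells. Half a turn makes no difference.
- lid_3: blue twist-lock lid, 85 mm across, white grip bar on top. Origin: centre of the skirt's underside; z up; bar along x. Skirt and top reach z = 33 mm; the bar is 56 long (x), 14 thick (y), from z = 33 to 63. About 120 g. Hidden pins inside, keyed differently on every lid: each fits one tub only (one, the spare, fits none), all look alike from above, only trial tells. Half a turn makes no difference.
- lid_4: blue twist-lock lid, 85 mm across, white grip bar on top. Origin: centre of the skirt's underside; z up; bar along x. Skirt and top reach z = 33 mm; the bar is 56 long (x), 14 thick (y), from z = 33 to 63. About 120 g. Hidden pins inside, keyed differently on every lid: each fits one tub only (one, the spare, fits none), all look alike from above, only trial tells. Half a turn makes no difference.
- bar_1: freshly made soap bar, pale yellow, 47 x 73 x 24 mm (x by y by z), lying flat; origin: centre of its underside; long axis is y. Slides easily; must not be lifted. May be absent.
- bar_2: freshly made soap bar, olive green, 45 x 71 x 24 mm (x by y by z), lying flat; origin: centre of its underside; long axis is y. Slides easily; must not be lifted. May be absent.
- bar_3: freshly made soap bar, cream, 45 x 71 x 24 mm (x by y by z), lying flat; origin: centre of its underside; long axis is y. Slides easily; must not be lifted. May be absent.
- cup: blue dosing cup, 57 mm across, 54 high, a bystander; origin at the centre of its underside
- kitchen_timer: round red and white timer, 64 mm across, 54 high, a bystander; origin at the centre of its underside
- reel: small green thread reel, 27 mm across, 36 high, a bystander; origin at the centre of its underside

How it is judged:
By the outcome, as a careful person would: the job done as asked, in the order asked, and still so for the second after the job is handed in, with the robot touching nothing.
Of bar_1, bar_2, bar_3 only 2 to 3 are there at a start; the rules pass over those that are not, and their reading is None.
At some moment in a run one of bar_1, bar_2, bar_3 may be knocked a few centimetres aside while the robot is not near it.
It also fails if it takes over 210 s, if anything falls off the work surface, if the arm or the gripper's body presses on something with over 40 N, if the wrist force passes 120 N, or if a joint passes its speed limit or range.

## Working session

There is one attempt and no reset: what is moved stays moved. The work goes in short steps, Python scripts to look and compute and a tool call to move; the robot and the scene stay as the last step left them, time stands still between calls to the robot, and variables do not carry over. Pictures are saved under pics/ and viewed, at most 14 in all, crops included, and the job is handed in when it is done.

Besides the shell and the picture viewer there is one more tool, called after "Request:" by a JSON object that holds its "name" and its "arguments". apply_moves: Moves the arm, as the interface text tells. Its arguments: {"type":"object","properties":{"series":{"type":"array"},"claw":{"type":"number"},"newtons":{"type":"number"}},"required":["series"]}

```bash
ls; mkdir -p pics; cat > h.py <<'E'
import numpy as np,cv2
from plant import robot
from scipy.spatial.transform import Rotation as R
def pts(name,depth):
    c=robot.calibration(name);E=np.array(c["extrinsics"])
    v,u=np.mgrid[0:420,0:560]
    P=np.stack([(u-c["cx"])/c["fx"]*depth,(v-c["cy"])/c["fy"]*depth,depth],-1)
    return (P-E[:3,3])@E[:3,:3]
E
python3 - <<'E'
from h import *
s=robot.read_state();print(s)
for n in("top","side"):
    p,d=robot.read_camera(n);cv2.imwrite(f"pics/{n}0.png",p);np.savez(f"{n}0.npz",p=p,d=d,w=pts(n,d))
    c=robot.calibration(n);print(c["fx"],np.linalg.inv(np.array(c["extrinsics"])).round(3))
E
```

```text
pics
{'t': 0.0, 'q': array([ 1.14858674e+00,  1.31150613e-01,  1.48927825e+00,  8.36232824e-06,
        1.52297605e+00, -8.54151873e-02]), 'dq': array([-0.00084531, -0.00011307,  0.00064964,  0.00139374, -0.00092495,
       -0.00015611]), 'joint_torque': array([-2.39341534e-04, -5.59827948e+01, -4.91776299e+01,  7.68250669e-02,
        3.48919106e-02, -1.35626874e-04]), 'tool_pos': array([0.19817109, 0.56608944, 0.403694  ]), 'orientation': array([-5.26461393e-01, -3.09669590e+00,  2.75179335e-03]), 'force': array([-0.27484727, -0.46826048,  0.04651506]), 'wrist_torque': array([ 0.003991  ,  0.03370859, -0.03297976]), 'gripper_force': 0.0, 'opening': 0.09286476541239241}
380.6932971387996 [[-0.023 -0.996  0.082  0.446]
 [-1.     0.024  0.013 -0.034]
 [-0.015 -0.082 -0.997  1.084]
 [ 0.     0.     0.     1.   ]]
537.3716795786464 [[-0.991  0.063 -0.118  0.727]
 [ 0.134  0.451 -0.882  1.192]
 [-0.003 -0.89  -0.455  0.672]
 [ 0.     0.     0.     1.   ]]
```

View pics/top0.png

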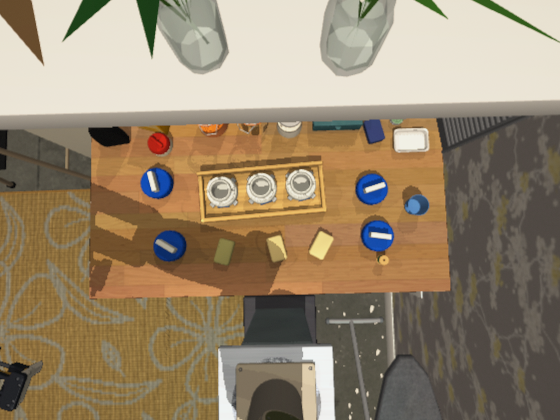

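View pics/side0.png

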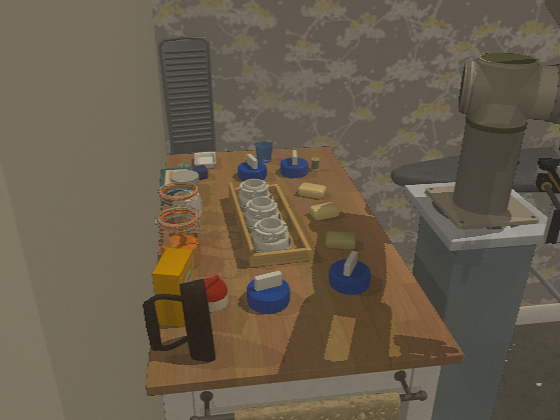

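The top view shows the lids near (157,182), (169,246), (371,188) and (378,236), the tubs at (222,191), (262,187) and (300,184), and three bars at (224,251), (277,248) and (321,244). The cup is at (417,205), the timer at (159,143) and the reel at (384,260).

```bash
cat >> h.py <<'E'
def rect(m,W):
    P=W[m][:,:2]
    (c,s,a)=cv2.minAreaRect((P*1000).astype(np.float32))
    b=cv2.boxPoints((c,s,a));e0=b[1]-b[0];e1=b[2]-b[1]
    L=e0 if np.linalg.norm(e0)>np.linalg.norm(e1) else e1
    an=np.arctan2(L[1],L[0]);an=(an+np.pi/2)%np.pi-np.pi/2
    return np.round(np.median(P,0),4),np.round(np.array(c)/1000,4),np.round(s,0),round(float(an),3)
def comps(m,amin=30):
    n,l,st,ce=cv2.connectedComponentsWithStats(m.astype(np.uint8))
    return [(l==i,ce[i]) for i in range(1,n) if st[i,4]>=amin]
E
python3 - <<'E'
from h import *
f=np.load("top0.npz");p,W=f["p"],f["w"];hsv=cv2.cvtColor(p,cv2.COLOR_BGR2HSV)
tab=(W[...,0]>.15)&(W[...,0]<.75)&(abs(W[...,1])<.55)
print("ztable",np.median(W[270:285,200:240,2]))
blue=(hsv[...,0]>105)&(hsv[...,0]<125)&(hsv[...,1]>150)&(hsv[...,2]>60)&tab
for m,c in comps(blue,150):
    hull=cv2.convexHull(np.argwhere(m)[:,::-1].astype(np.int32));k=np.zeros(m.shape,np.uint8);cv2.fillConvexPoly(k,hull,1)
    top=m&(W[...,2]>.024)&(W[...,2]<.04)
    bar=(k>0)&(W[...,2]>.052)&(W[...,2]<.075)
    print("lid px",c.round(0),rect(top,W)[1:3] if top.any() else 0, rect(bar,W) if bar.sum()>5 else 0,bar.sum())
bars=tab&(W[...,2]>.016)&(W[...,2]<.032)&(W[...,0]<.4)&(~blue)
for m,c in comps(cv2.erode(bars.astype(np.uint8),np.ones((2,2))),80): print("bar",c.round(0),np.median(W[m][:,2]).round(3),rect(m,W),np.median(p[m],0))
tub=tab&(W[...,2]>.055)&(W[...,2]<.085)&(p.min(-1)>120)
for m,c in comps(tub,40): print("tub",c.round(0),np.median(W[m][:,2]).round(3),rect(m,W)[:3])
for (u,v) in [(222,191),(262,187),(300,184)]: print(W[v-18:v+19:3,u,2].round(3), W[v,u])
rk=tab&(W[...,2]>.025)&(W[...,2]<.037)&(hsv[...,0]<30)&(hsv[...,1]>90)&(W[...,0]>.33)
for m,c in comps(rk,100): print("rack",c.round(0),rect(m,W),m.sum())
E
```

```text
ztable -0.00023440542268529725
lid px [158. 183.] (array([0.6132, 0.3246]), array([80., 81.])) (array([0.6137, 0.3245]), array([0.6141, 0.3259]), array([55., 15.]), 0.277) 120
lid px [371. 189.] (array([ 0.5809, -0.2781]), array([82., 81.])) (array([ 0.581 , -0.2786]), array([ 0.5821, -0.2795]), array([14., 55.]), -1.284) 110
lid px [376. 236.] (array([ 0.4501, -0.2905]), array([85., 80.])) (array([ 0.4513, -0.2894]), array([ 0.4517, -0.2904]), array([57., 14.]), 1.432) 111
lid px [170. 245.] (array([0.436 , 0.2872]), array([80., 80.])) (array([0.4377, 0.2876]), array([0.437 , 0.2892]), array([56., 14.]), 1.001) 119
tub [301. 183.] 0.065 (array([ 0.5947, -0.0811]), array([ 0.5981, -0.0809]), array([73., 73.]))
tub [151. 180.] 0.063 (array([0.6129, 0.3247]), array([0.6141, 0.3259]), array([55., 15.]))
tub [260. 186.] 0.065 (array([0.5901, 0.0283]), array([0.591 , 0.0291]), array([71., 71.]))
tub [220. 190.] 0.064 (array([0.5814, 0.1369]), array([0.5832, 0.1389]), array([74., 72.]))
tub [375. 187.] 0.062 (array([ 0.581 , -0.2807]), array([ 0.5817, -0.2798]), array([13., 55.]))
tub [381. 235.] 0.062 (array([ 0.4511, -0.2908]), array([ 0.4511, -0.2913]), array([54., 13.]))
tub [165. 246.] 0.063 (array([0.4353, 0.2885]), array([0.4359, 0.2885]), array([52., 13.]))
[0.033 0.064 0.066 0.04  0.014 0.015 1.084 0.016 0.019 0.066 0.05  0.034
 0.012] [ 0.44595503 -0.0342165   1.08408948]
[0.037 0.011 0.066 0.046 0.015 0.017 0.015 0.017 0.015 0.069 0.064 0.037
 0.009] [0.59465965 0.02627469 0.01519654]
[0.03  0.063 0.071 0.039 0.015 0.016 0.015 0.012 0.013 0.067 0.064 0.032
 0.007] [ 0.60059343 -0.08150318  0.0145107 ]
rack [262. 204.] (array([0.524 , 0.0239]), array([0.5763, 0.028 ]), array([131., 350.]), -1.507) 912
```

```bash
cat >> h.py <<'E'
def go(*ways):
    s=robot.read_state();p=s["tool_pos"];Q=R.from_rotvec(s["orientation"]);q1,q6=s["q"][0],s["q"][5]
    M=Q.as_matrix();print("t %.2f"%s["t"],"pos",p.round(4),"yaw",round(np.arctan2(M[1,0],M[0,0]),3),"tilt",M[:2,2].round(4),"q1,q6",q1.round(2),q6.round(2),"open",round(s["opening"]*1000,1),"F",s["force"].round(1),"Tz",s["wrist_torque"].round(2))
    for x,y,z,yaw in ways:
        best=None
        for k in (-2,-1,0,1,2):
            G=R.from_matrix(np.array([[np.cos(yaw),np.sin(yaw),0],[np.sin(yaw),-np.cos(yaw),0],[0,0,-1]]))*R.from_euler("z",k*np.pi)
            t=(Q.inv()*G).as_rotvec()
            n6=q6+t[2]+np.arctan2(y,x)-q1
            c=abs(t[2])+(100 if abs(n6)>2.5 else 0)
            if best is None or c<best[0]: best=(c,G,t,n6)
        _,G,t,n6=best
        d=G.inv().apply(np.array([x,y,z])-p)*1000
        print("turn",t.round(3),"rows>=",int(np.ceil(np.linalg.norm(t)/.12)),"| shift",d.round(1),"rows>=",int(np.ceil(np.linalg.norm(d)/40)),"q6->",n6.round(2))
        p=np.array([x,y,z]);Q=G;q1=np.arctan2(y,x);q6=n6
LIDS=dict(A=(.4367,.288,1.001),B=(.6137,.3252,.277),C=(.5815,-.2788,-1.284),D=(.451,-.290,1.432))
TUBS={1:(.584,.139),2:(.591,.029),3:(.598,-.081)}
YAW=.065
def height(T):
    p,d=robot.read_camera("side");W=pts("side",d);h=cv2.cvtColor(p,cv2.COLOR_BGR2HSV)
    b=(h[...,0]>105)&(h[...,0]<125)&(h[...,1]>150)&(h[...,2]>50)&(np.hypot(W[...,0]-TUBS[T][0],W[...,1]-TUBS[T][1])<.05)
    z=W[b][:,2];print("blue n",b.sum(),"z pct",np.percentile(z,[5,50,90,95,99]).round(4) if len(z) else 0)
E
python3 -c "
from h import *
x,y,a=LIDS['A'];go((x,y,.36,a),(x,y,.223,a))"
```

```text
t 0.10 pos [0.1982 0.5661 0.4038] yaw 2.805 tilt [-0.0007 -0.0015] q1,q6 1.15 -0.09 open 93.4 F [ 1.2 -0.4 -0.3] Tz [-0.   -0.01 -0.02]
turn [-1.000e-03 -1.000e-03 -1.338e+00] rows>= 12 | shift [ 105.5 -350.9   43.8] rows>= 10 q6-> -1.99
turn [0. 0. 0.] rows>= 0 | shift [  0.   0. 137.] rows>= 4 q6-> -1.99
```

Request:
{"name": "apply_moves", "arguments": {"series": [[[0,0,0],[0,0,-0.1115]],[[0,0,0],[0,0,-0.1115]],[[0,0,0],[0,0,-0.1115]],[[0,0,0],[0,0,-0.1115]],[[0,0,0],[0,0,-0.1115]],[[0,0,0],[0,0,-0.1115]],[[0,0,0],[0,0,-0.1115]],[[0,0,0],[0,0,-0.1115]],[[0,0,0],[0,0,-0.1115]],[[0,0,0],[0,0,-0.1115]],[[0,0,0],[0,0,-0.1115]],[[0,0,0],[0,0,-0.1115]]], "claw": 0.6}}

```text
t: 1.1
tool_pos: [0.1982, 0.5662, 0.4041]
orientation: [1.515, -2.751, 0.001]
force: [-0.7, -0.6, -0.7]
opening: 0.0555
gripper_force: 0.0
```

Request:
{"name": "apply_moves", "arguments": {"series": [[[10.5,-35,4.4],[0,0,0]],[[10.5,-35,4.4],[0,0,0]],[[10.5,-35,4.4],[0,0,0]],[[10.5,-35,4.4],[0,0,0]],[[10.5,-35,4.4],[0,0,0]],[[10.5,-35,4.4],[0,0,0]],[[10.5,-35,4.4],[0,0,0]],[[10.5,-35,4.4],[0,0,0]],[[10.5,-35,4.4],[0,0,0]],[[10.5,-35,4.4],[0,0,0]],[[0,0,0],[0,0,0]],[[0,0,0],[0,0,0]]]}}

```text
t: 2.1
tool_pos: [0.4372, 0.2875, 0.3599]
orientation: [1.502, -2.758, -0.0]
force: [0.4, 0.4, -0.2]
opening: 0.0556
gripper_force: 0.0
```

```bash
python3 - <<'E'
from h import *
x,y,a=LIDS['A']
c=robot.calibration("wrist");p,d=robot.read_camera("wrist");W=pts("wrist",d);cv2.imwrite("pics/w1.png",p)
h=cv2.cvtColor(p,cv2.COLOR_BGR2HSV)
near=np.hypot(W[...,0]-x,W[...,1]-y)<.06
bar=near&(W[...,2]>.055)&(W[...,2]<.07)
print(rect(bar,W),np.median(W[bar][:,2]))
blue=near&(W[...,2]>.024)&(W[...,2]<.042)&(h[...,0]>105)&(h[...,0]<125)
print(rect(blue,W))
go((x,y,.36,a),(x,y,.223,a))
E
```

```text
(array([0.4358, 0.2871]), array([0.4369, 0.2885]), array([55., 14.]), 1.003) 0.06233934808515432
(array([0.4331, 0.2854]), array([0.4363, 0.2887]), array([85., 84.]), 0.371)
t 2.15 pos [0.4365 0.2886 0.3603] yaw -2.142 tilt [-0.0011 -0.0001] q1,q6 0.49 -2.08 open 55.8 F [ 0.1 -0.   1. ] Tz [0.04 0.06 0.02]
turn [ 0.001 -0.001 -0.002] rows>= 1 | shift [ 0.4 -0.5  0.3] rows>= 1 q6-> -1.99
turn [0. 0. 0.] rows>= 0 | shift [  0.   0. 137.] rows>= 4 q6-> -1.99
```

View pics/w1.png

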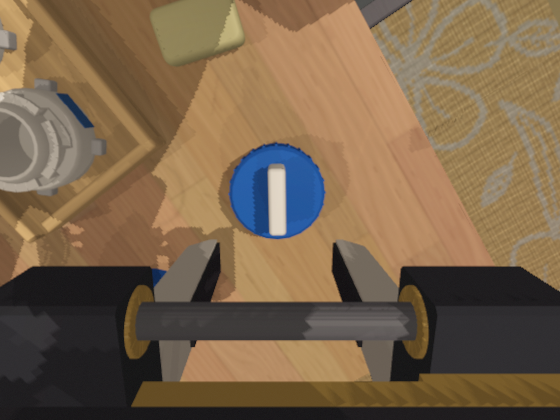

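The wrist view shows lid A's bar at (277,190), midway between the fingers and within 1 mm of the estimate. I'm picking it up.

Request:
{"name": "apply_moves", "arguments": {"series": [[[0,0,34],[0,0,0]],[[0,0,34],[0,0,0]],[[0,0,34],[0,0,0]],[[0,0,35],[0,0,0]],[[0,0,0],[0,0,0]],[[0,0,0],[0,0,0]]]}}

```text
t: 2.65
tool_pos: [0.4353, 0.2905, 0.223]
orientation: [1.51, -2.753, -0.001]
force: [0.3, -0.2, 0.1]
opening: 0.056
gripper_force: 0.0
```

Request:
{"name": "apply_moves", "arguments": {"series": [[[0,0,0],[0,0,0]],[[0,0,0],[0,0,0]],[[0,0,0],[0,0,0]],[[0,0,0],[0,0,0]],[[0,0,0],[0,0,0]],[[0,0,0],[0,0,0]],[[0,0,0],[0,0,0]]], "claw": 0, "newtons": 20}}

```text
t: 3.23
tool_pos: [0.4364, 0.2891, 0.2239]
orientation: [-1.507, 2.756, -0.0]
force: [-0.7, 1.7, 1.5]
opening: 0.0139
gripper_force: 17.3
```

Request:
{"name": "apply_moves", "arguments": {"series": [[[0,0,-34],[0,0,0]],[[0,0,-34],[0,0,0]],[[0,0,-34],[0,0,0]],[[0,0,-35],[0,0,0]],[[0,0,0],[0,0,0.101]],[[0,0,0],[0,0,0.101]],[[0,0,0],[0,0,0.101]],[[0,0,0],[0,0,0.101]],[[0,0,0],[0,0,0.101]],[[0,0,0],[0,0,0.101]],[[0,0,0],[0,0,0]]]}}

```text
t: 4.15
tool_pos: [0.4363, 0.289, 0.3604]
orientation: [0.609, -3.081, 0.0]
force: [0.2, -0.2, -1.9]
opening: 0.0137
gripper_force: 20.0
```

```bash
python3 - <<'E'
from h import *
x,y=TUBS[1];go((x,y,.36,.395),(x,y,.286,.395))
E
```

```text
t 4.15 pos [0.4363 0.289  0.3604] yaw -2.751 tilt [-0.0006 -0.0002] q1,q6 0.49 -1.47 open 13.7 F [ 0.2 -0.2 -1.9] Tz [0.09 0.02 0.02]
turn [-0.    -0.001 -0.005] rows>= 1 | shift [ -78.6 -195.3    0.4] rows>= 6 q6-> -1.73
turn [0. 0. 0.] rows>= 0 | shift [ 0.  0. 74.] rows>= 2 q6-> -1.73
```

Request:
{"name": "apply_moves", "arguments": {"series": [[[-13.1,-32.5,0],[0,0,0]],[[-13.1,-32.5,0],[0,0,0]],[[-13.1,-32.5,0],[0,0,0]],[[-13.1,-32.5,0],[0,0,0]],[[-13.1,-32.5,0],[0,0,0]],[[-13.1,-32.5,0],[0,0,0]],[[0,0,0],[0,0,0]],[[0,0,30],[0,0,0]],[[0,0,30],[0,0,0]],[[0,0,14],[0,0,0]],[[0,0,0],[0,0,0]],[[0,0,0],[0,0,0]]]}}

```text
t: 5.15
tool_pos: [0.5836, 0.1395, 0.2861]
orientation: [0.619, -3.078, -0.0]
force: [0.7, 0.2, -1.6]
opening: 0.0138
gripper_force: 20.0
```

```bash
python3 - <<'E'
from h import *
height(1)
x,y=TUBS[1];go((x,y,.284,.395))
E
```

```text
blue n 167 z pct [0.0925 0.0969 0.0985 0.0992 0.0999]
t 5.20 pos [0.5839 0.1396 0.287 ] yaw -2.745 tilt [-0.0006  0.0001] q1,q6 0.15 -1.82 open 13.9 F [-0.2 -0.5 -1.9] Tz [0.05 0.05 0.02]
turn [ 0.    -0.     0.002] rows>= 1 | shift [ 0.1 -0.6  3. ] rows>= 1 q6-> -1.73
```

Request:
{"name": "apply_moves", "arguments": {"series": [[[0,0,0],[0,0,0]],[[0,0,0],[0,0,0]],[[0,0,2],[0,0,0]],[[0,0,0],[0,0,0.04]],[[0,0,0],[0,0,0.04]],[[0,0,0],[0,0,0.04]],[[0,0,0],[0,0,0.04]],[[0,0,0],[0,0,0.04]],[[0,0,0],[0,0,0.04]],[[0,0,0],[0,0,0.04]],[[0,0,0],[0,0,0.04]],[[0,0,0],[0,0,0.04]]], "claw": 0.175}}

```text
t: 6.2
tool_pos: [0.5841, 0.1395, 0.2852]
orientation: [-0.053, 3.14, 0.0]
force: [-0.5, -0.7, -0.6]
opening: 0.0168
gripper_force: 1.7
```

Request:
{"name": "apply_moves", "arguments": {"series": [[[0,0,0],[0,0,0.04]],[[0,0,0],[0,0,0.04]],[[0,0,0],[0,0,0.04]],[[0,0,0],[0,0,0.04]],[[0,0,0],[0,0,0.04]],[[0,0,0],[0,0,0.04]],[[0,0,0],[0,0,0.04]],[[0,0,0],[0,0,0.04]],[[0,0,0],[0,0,0.04]],[[0,0,0],[0,0,0.04]]]}}

```text
t: 7.03
tool_pos: [0.5841, 0.1395, 0.2853]
orientation: [0.572, 3.088, 0.0]
force: [0.9, -0.5, 0.5]
opening: 0.0166
gripper_force: 1.6
```

```bash
python3 - <<'E'
from h import *
height(1)
x,y=TUBS[1];go((x,y,.284,-.355))
E
```

```text
blue n 188 z pct [0.089  0.0929 0.0946 0.095  0.0956]
t 7.08 pos [0.5841 0.1395 0.2853] yaw 2.772 tilt [0.0008 0.    ] q1,q6 0.15 -1.05 open 16.0 F [ 0.3 -0.3  0.4] Tz [-0.08 -0.01  0.04]
turn [ 0.     0.001 -0.014] rows>= 1 | shift [-0.1 -0.5  1.3] rows>= 1 q6-> -0.98
```

Lid A did not drop in tub 1, so I'm moving on to tub 2.

Request:
{"name": "apply_moves", "arguments": {"series": [[[0,0,0],[0,0,0]],[[0,0,0],[0,0,0]],[[0,0,0],[0,0,0]],[[0,0,-20],[0,0,0]],[[0,0,-20],[0,0,0]],[[0,0,0],[0,0,-0.107]],[[0,0,0],[0,0,-0.107]],[[0,0,0],[0,0,-0.107]],[[0,0,0],[0,0,-0.107]],[[0,0,0],[0,0,-0.107]],[[0,0,0],[0,0,-0.107]],[[0,0,0],[0,0,-0.107]]], "claw": 0}}

```text
t: 8.08
tool_pos: [0.5838, 0.1395, 0.3244]
orientation: [0.609, -3.081, -0.0]
force: [-0.4, 0.1, -0.8]
opening: 0.0141
gripper_force: 19.9
```

```bash
python3 - <<'E'
from h import *
x,y=TUBS[2];go((x,y,.325,.395),(x,y,.286,.395))
E
```

```text
t 8.08 pos [0.5838 0.1395 0.3244] yaw -2.751 tilt [-0.0006  0.0002] q1,q6 0.15 -1.81 open 14.1 F [-0.4  0.1 -0.8] Tz [0.09 0.01 0.01]
turn [ 0.    -0.001 -0.005] rows>= 1 | shift [  35.9 -104.8   -0.6] rows>= 3 q6-> -1.92
turn [0. 0. 0.] rows>= 0 | shift [ 0.  0. 39.] rows>= 1 q6-> -1.92
```

Request:
{"name": "apply_moves", "arguments": {"series": [[[9,-26.2,0],[0,0,0]],[[9,-26.2,0],[0,0,0]],[[9,-26.2,0],[0,0,0]],[[9,-26.2,0],[0,0,0]],[[0,0,0],[0,0,0]],[[0,0,20],[0,0,0]],[[0,0,19],[0,0,0]],[[0,0,0],[0,0,0]],[[0,0,0],[0,0,0]]]}}

```text
t: 8.83
tool_pos: [0.5894, 0.0289, 0.2848]
orientation: [0.6, -3.081, -0.001]
force: [-0.2, -1.6, -2.0]
opening: 0.0139
gripper_force: 19.9
```

Request:
{"name": "apply_moves", "arguments": {"series": [[[0,0,0],[0,0,0]],[[0,0,0],[0,0,0]],[[0,0,1],[0,0,0]],[[0,0,0],[0,0,0.04]],[[0,0,0],[0,0,0.04]],[[0,0,0],[0,0,0.04]],[[0,0,0],[0,0,0.04]],[[0,0,0],[0,0,0.04]],[[0,0,0],[0,0,0.04]],[[0,0,0],[0,0,0.04]],[[0,0,0],[0,0,0.04]],[[0,0,0],[0,0,0.04]]], "claw": 0.175}}

```text
t: 9.83
tool_pos: [0.5901, 0.029, 0.2856]
orientation: [-0.036, 3.14, 0.0]
force: [0.3, -0.5, -1.1]
opening: 0.0164
gripper_force: 0.7
```

Request:
{"name": "apply_moves", "arguments": {"series": [[[0,0,0],[0,0,0.04]],[[0,0,0],[0,0,0.04]],[[0,0,0],[0,0,0.04]],[[0,0,0],[0,0,0.04]],[[0,0,0],[0,0,0.04]],[[0,0,0],[0,0,0.04]],[[0,0,0],[0,0,0.04]],[[0,0,0],[0,0,0.04]],[[0,0,0],[0,0,0.04]],[[0,0,0],[0,0,0.04]]]}}

```text
t: 10.67
tool_pos: [0.5901, 0.029, 0.2855]
orientation: [0.589, 3.085, 0.0]
force: [-0.1, -1.0, -1.1]
opening: 0.0163
gripper_force: 0.4
```

```bash
python3 - <<'E'
from h import *
height(2)
x,y=TUBS[2];go((x,y,.284,-.355))
E
```

```text
blue n 5 z pct [0.0509 0.077  0.0782 0.0783 0.0783]
t 10.72 pos [0.5901 0.029  0.2855] yaw 2.761 tilt [0.0009 0.0001] q1,q6 -0.04 -1.23 open 16.0 F [-0.6 -0.  -0. ] Tz [-0.04 -0.02  0.02]
turn [ 0.     0.001 -0.025] rows>= 1 | shift [-0.9  0.3  1.5] rows>= 1 q6-> -1.17
```

```bash
python3 - <<'E'
from h import *
p,d=robot.read_camera("side");cv2.imwrite("pics/s2.png",cv2.resize(p[140:300,180:360],None,fx=3,fy=3))
E
```

```text
(no output)
```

View pics/s2.png

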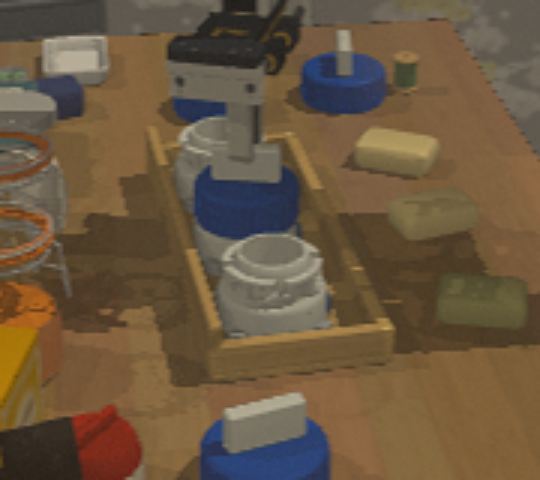

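```bash
sed -i 's/(h\[...,1\]>150)&(h\[...,2\]>50)&(np.hyp/(h[...,1]>120)\&(h[...,2]>15)\&(np.hyp/' h.py; python3 - <<'E'
from h import *
height(2)
p,d=robot.read_camera("side");W=pts("side",d);h=cv2.cvtColor(p,cv2.COLOR_BGR2HSV)
print(h[205,262],W[205,262], W[196:214:2,262,2].round(3))
E
```

```text
blue n 439 z pct [0.049  0.0717 0.0779 0.0784 0.0792]
[112 131  80] [0.59284511 0.05758591 0.07619202] [0.091 0.083 0.079 0.076 0.079 0.078 0.075 0.069 0.065]
```

The lid dropped in tub 2: its top is at about 78 mm, against 94 mm when only seated. I'll follow it down and screw it to the stop.

Request:
{"name": "apply_moves", "arguments": {"series": [[[0,0,14],[0,0,0]],[[0,0,0],[0,0,0.04]],[[0,0,0],[0,0,0.04]],[[0,0,0],[0,0,0.04]],[[0,0,0],[0,0,0.04]]]}}

```text
t: 11.28
tool_pos: [0.5899, 0.0286, 0.2706]
orientation: [0.832, 3.029, -0.001]
force: [-0.5, -2.7, -2.0]
opening: 0.0165
gripper_force: 11.9
```

```bash
python3 - <<'E'
from h import *
height(2);go()
E
```

```text
blue n 457 z pct [0.0492 0.0716 0.0781 0.0788 0.0796]
t 11.33 pos [0.5898 0.0286 0.2706] yaw 2.603 tilt [-0.0002 -0.0007] q1,q6 -0.04 -1.07 open 16.3 F [ 0.9 -2.1 -2.9] Tz [-0.41 -0.08  0.33]
```

Request:
{"name": "apply_moves", "arguments": {"series": [[[0,0,0],[0,0,0.04]],[[0,0,0],[0,0,0.04]],[[0,0,0],[0,0,0.04]]]}}

```text
t: 11.58
tool_pos: [0.5899, 0.0286, 0.2707]
orientation: [1.01, 2.974, -0.001]
force: [0.7, -1.6, -2.0]
opening: 0.0182
gripper_force: 24.5
```

```bash
python3 - <<'E'
from h import *
height(2);go()
E
```

```text
blue n 435 z pct [0.0482 0.0722 0.078  0.0787 0.0797]
t 11.63 pos [0.5899 0.0286 0.2707] yaw 2.484 tilt [ 0.     -0.0008] q1,q6 -0.04 -0.95 open 18.3 F [-0.4 -2.2 -2.3] Tz [-0.58 -0.12  0.59]
```

Request:
{"name": "apply_moves", "arguments": {"series": [[[0,0,0],[0,0,-0.1]],[[0,0,0],[0,0,0]],[[0,0,0],[0,0,0]],[[0,0,-30],[0,0,0]],[[0,0,-30],[0,0,0]],[[0,0,-30],[0,0,0]],[[0,0,0],[0,0,0]]], "claw": 0.5}}

```text
t: 12.22
tool_pos: [0.5917, 0.0288, 0.3687]
orientation: [0.862, 3.01, 0.004]
force: [0.7, -0.0, 1.4]
opening: 0.0464
gripper_force: 0.0
```

```bash
python3 - <<'E'
from h import *
x,y,a=LIDS['B'];go((x,y,.36,a),(x,y,.223,a))
E
```

```text
t 12.22 pos [0.5917 0.0288 0.3687] yaw 2.584 tilt [ 0.0109 -0.0002] q1,q6 -0.04 -1.05 open 46.4 F [ 0.7 -0.   1.4] Tz [-0.01 -0.05  0.02]
turn [ 0.001  0.011 -0.834] rows>= 7 | shift [-102.2  279.     8.7] rows>= 8 q6-> -1.36
turn [0. 0. 0.] rows>= 0 | shift [  0.   0. 137.] rows>= 4 q6-> -1.36
```

Request:
{"name": "apply_moves", "arguments": {"series": [[[0,0,0],[0,0,-0.119]],[[0,0,0],[0,0,-0.119]],[[0,0,0],[0,0,-0.119]],[[0,0,0],[0,0,-0.119]],[[0,0,0],[0,0,-0.119]],[[0,0,0],[0,0,-0.119]],[[0,0,0],[0,0,-0.12]]]}}

```text
t: 12.8
tool_pos: [0.5899, 0.0289, 0.3608]
orientation: [-0.442, 3.11, 0.0]
force: [0.5, -0.3, 0.4]
opening: 0.0462
gripper_force: 0.0
```

Request:
{"name": "apply_moves", "arguments": {"series": [[[-12.7,35,1],[0,0,0]],[[-12.7,35,1],[0,0,0]],[[-12.7,35,1],[0,0,0]],[[-12.7,35,1],[0,0,0]],[[-12.7,35,1],[0,0,0]],[[-12.7,35,1],[0,0,0]],[[-12.7,35,1],[0,0,0]],[[-12.7,35,1],[0,0,0]],[[0,0,0],[0,0,0]],[[0,0,0],[0,0,0]]]}}

```text
t: 13.63
tool_pos: [0.6101, 0.3282, 0.352]
orientation: [0.439, -3.11, 0.0]
force: [-0.2, -0.2, 0.1]
opening: 0.0465
gripper_force: 0.0
```

```bash
python3 - <<'E'
from h import *
p,d=robot.read_camera("top");W=pts("top",d);x,y=TUBS[2]
m=(np.hypot(W[...,0]-x,W[...,1]-y)<.05)&(W[...,2]>.095)&(W[...,2]<.13)
print(rect(m,W),np.percentile(W[m][:,2],[10,50,90]).round(4))
m=(np.hypot(W[...,0]-x,W[...,1]-y)<.035)&(W[...,2]>.065)&(W[...,2]<.09);print(np.median(W[m][:,2]))
x,y,a=LIDS['B'];go((x,y,.36,a),(x,y,.223,a))
E
```

```text
(array([0.5902, 0.0286]), array([0.5903, 0.0287]), array([14., 55.]), -0.337) [0.1034 0.1059 0.1089]
0.07675490972404778
t 13.68 pos [0.6104 0.3266 0.3522] yaw -2.863 tilt [-0.0005 -0.0006] q1,q6 0.42 -1.43 open 46.0 F [ 0.   0.3 -0.1] Tz [ 0.07  0.02 -0.03]
turn [-0.    -0.001  0.002] rows>= 1 | shift [-2.8 -2.3 -7.8] rows>= 1 q6-> -1.36
turn [0. 0. 0.] rows>= 0 | shift [  0.   0. 137.] rows>= 4 q6-> -1.36
```

Tub 2 is closed: the bar top is at 106 mm and the lid top at 77 mm. Lid B is next.

Request:
{"name": "apply_moves", "arguments": {"series": [[[-2.8,-2,0],[0,0,0]],[[0,0,32],[0,0,0]],[[0,0,32],[0,0,0]],[[0,0,32],[0,0,0]],[[0,0,33],[0,0,0]],[[0,0,0],[0,0,0]],[[0,0,0],[0,0,0]]]}}

```text
t: 14.27
tool_pos: [0.6146, 0.3228, 0.2235]
orientation: [0.431, -3.112, 0.0]
force: [0.6, -0.1, 0.5]
opening: 0.0465
gripper_force: 0.0
```

Request:
{"name": "apply_moves", "arguments": {"series": [[[0,0,0],[0,0,0]],[[0,0,0],[0,0,0]],[[0,0,0],[0,0,0]],[[0,0,0],[0,0,0]],[[0,0,0],[0,0,0]],[[0,0,0],[0,0,0]],[[0,0,-34],[0,0,0]],[[0,0,-34],[0,0,0]],[[0,0,-34],[0,0,-0.06]],[[0,0,-34],[0,0,-0.06]],[[0,0,0],[0,0,0]]], "claw": 0, "newtons": 20}}

```text
t: 15.18
tool_pos: [0.6155, 0.3256, 0.3697]
orientation: [-0.625, 3.066, 0.004]
force: [0.9, 0.2, 1.1]
opening: 0.0139
gripper_force: 20.0
```

```bash
python3 - <<'E'
from h import *
x,y=TUBS[1];go((x,y,.36,.395),(x,y,.286,.395))
E
```

```text
t 15.18 pos [0.6155 0.3256 0.3697] yaw -2.739 tilt [0.0118 0.0051] q1,q6 0.41 -1.56 open 13.9 F [0.9 0.2 1.1] Tz [ 0.07 -0.02 -0.06]
turn [0.    0.013 0.007] rows>= 1 | shift [ 100.8 -160.1    9.7] rows>= 5 q6-> -1.73
turn [0. 0. 0.] rows>= 0 | shift [ 0.  0. 74.] rows>= 2 q6-> -1.73
```

Request:
{"name": "apply_moves", "arguments": {"series": [[[20,-32,0],[0,0,0]],[[20,-32,0],[0,0,0]],[[20,-32,0],[0,0,0]],[[20,-32,0],[0,0,0]],[[20,-32,0],[0,0,0]],[[0,0,0],[0,0,0]],[[0,0,0],[0,0,0]],[[0,0,0],[0,0,0]]]}}

```text
t: 15.85
tool_pos: [0.5838, 0.1386, 0.3597]
orientation: [-0.62, 3.08, 0.001]
force: [0.7, 0.5, -1.4]
opening: 0.0139
gripper_force: 20.0
```

```bash
python3 - <<'E'
from h import *
x,y=TUBS[1];go((x,y,.286,.395))
E
```

```text
t 15.85 pos [0.5838 0.1386 0.3597] yaw -2.744 tilt [0.0002 0.0006] q1,q6 0.15 -1.82 open 13.9 F [ 0.7  0.5 -1.4] Tz [ 0.08 -0.01  0.02]
turn [0.    0.    0.002] rows>= 1 | shift [-0.3  0.3 73.7] rows>= 2 q6-> -1.73
```

Request:
{"name": "apply_moves", "arguments": {"series": [[[0,0,30],[0,0,0]],[[0,0,30],[0,0,0]],[[0,0,13],[0,0,0]],[[0,0,0],[0,0,0]],[[0,0,0],[0,0,0]]]}}

```text
t: 16.27
tool_pos: [0.5836, 0.1395, 0.286]
orientation: [0.623, -3.077, -0.0]
force: [0.2, 0.3, -1.5]
opening: 0.0138
gripper_force: 20.0
```

Request:
{"name": "apply_moves", "arguments": {"series": [[[0,0,0],[0,0,0]],[[0,0,0],[0,0,0]],[[0,0,1],[0,0,0]],[[0,0,0],[0,0,0.04]],[[0,0,0],[0,0,0.04]],[[0,0,0],[0,0,0.04]],[[0,0,0],[0,0,0.04]],[[0,0,0],[0,0,0.04]],[[0,0,0],[0,0,0.04]],[[0,0,0],[0,0,0.04]],[[0,0,0],[0,0,0.04]],[[0,0,0],[0,0,0.04]]], "claw": 0.175}}

```text
t: 17.27
tool_pos: [0.584, 0.1386, 0.2865]
orientation: [-0.057, 3.14, 0.0]
force: [0.8, -0.3, 0.9]
opening: 0.0163
gripper_force: 1.2
```

Request:
{"name": "apply_moves", "arguments": {"series": [[[0,0,0],[0,0,0.04]],[[0,0,0],[0,0,0.04]],[[0,0,0],[0,0,0.04]],[[0,0,0],[0,0,0.04]],[[0,0,0],[0,0,0.04]],[[0,0,0],[0,0,0.04]],[[0,0,0],[0,0,0.04]],[[0,0,0],[0,0,0.04]],[[0,0,0],[0,0,0.04]],[[0,0,0],[0,0,0.04]]]}}

```text
t: 18.1
tool_pos: [0.584, 0.1386, 0.2866]
orientation: [0.568, 3.089, 0.001]
force: [0.8, -0.6, 0.4]
opening: 0.0167
gripper_force: 1.1
```

```bash
python3 - <<'E'
from h import *
height(1)
x,y=TUBS[3];go((x,y,.325,.395))
E
```

```text
blue n 709 z pct [0.0641 0.0873 0.0941 0.0946 0.0959]
t 18.15 pos [0.584  0.1386 0.2865] yaw 2.775 tilt [0.0012 0.0003] q1,q6 0.15 -1.06 open 16.2 F [0.1 0.3 0.5] Tz [ 0.02 -0.01 -0.01]
turn [ 0.     0.001 -0.762] rows>= 7 | shift [  71.6 -208.1  -38.5] rows>= 6 q6-> -2.1
```

Lid B doesn't fit tub 1. I'm carrying it over to tub 3.

Request:
{"name": "apply_moves", "arguments": {"series": [[[0,0,0],[0,0,0]],[[0,0,0],[0,0,0]],[[0,0,0],[0,0,0]],[[0,0,-37],[0,0,0]],[[0,0,-37],[0,0,0]],[[0,0,0],[0,0,-0.109]],[[0,0,0],[0,0,-0.109]],[[0,0,0],[0,0,-0.109]],[[0,0,0],[0,0,-0.109]],[[0,0,0],[0,0,-0.109]],[[0,0,0],[0,0,-0.109]],[[0,0,0],[0,0,-0.108]]], "claw": 0}}

```text
t: 19.15
tool_pos: [0.5837, 0.1385, 0.3593]
orientation: [0.634, -3.076, -0.0]
force: [-0.1, -0.1, -2.1]
opening: 0.0139
gripper_force: 19.9
```

Request:
{"name": "apply_moves", "arguments": {"series": [[[11.9,-34.7,0],[0,0,0]],[[11.9,-34.7,0],[0,0,0]],[[11.9,-34.7,0],[0,0,0]],[[11.9,-34.7,0],[0,0,0]],[[11.9,-34.7,0],[0,0,0]],[[11.9,-34.7,0],[0,0,0]],[[0,0,0],[0,0,0]],[[0,0,0],[0,0,0]],[[0,0,0],[0,0,0]]]}}

```text
t: 19.9
tool_pos: [0.599, -0.081, 0.3593]
orientation: [0.624, -3.078, -0.001]
force: [0.5, 0.7, -1.2]
opening: 0.0139
gripper_force: 19.9
```

```bash
python3 - <<'E'
from h import *
x,y=TUBS[3];go((x,y,.286,.395))
E
```

```text
t 19.90 pos [ 0.599  -0.081   0.3593] yaw -2.742 tilt [-0.0008  0.0007] q1,q6 -0.22 -2.19 open 13.9 F [ 0.5  0.7 -1.2] Tz [ 0.03 -0.02  0.03]
turn [ 0.001 -0.     0.005] rows>= 1 | shift [ 0.9  0.4 73.3] rows>= 2 q6-> -2.1
```

Request:
{"name": "apply_moves", "arguments": {"series": [[[0,0,30],[0,0,0]],[[0,0,30],[0,0,0]],[[0,0,13],[0,0,0]],[[0,0,0],[0,0,0]],[[0,0,0],[0,0,0]]]}}

```text
t: 20.32
tool_pos: [0.599, -0.0797, 0.2862]
orientation: [0.627, -3.077, -0.001]
force: [0.1, -0.5, -0.4]
opening: 0.0141
gripper_force: 20.0
```

Request:
{"name": "apply_moves", "arguments": {"series": [[[0,0,0],[0,0,0]],[[0,0,0],[0,0,0]],[[0,0,1],[0,0,0]],[[0,0,0],[0,0,0.04]],[[0,0,0],[0,0,0.04]],[[0,0,0],[0,0,0.04]],[[0,0,0],[0,0,0.04]],[[0,0,0],[0,0,0.04]],[[0,0,0],[0,0,0.04]],[[0,0,0],[0,0,0.04]],[[0,0,0],[0,0,0.04]],[[0,0,0],[0,0,0.04]]], "claw": 0.175}}

```text
t: 21.32
tool_pos: [0.5993, -0.0812, 0.2864]
orientation: [-0.06, 3.14, -0.0]
force: [0.1, -0.0, 0.5]
opening: 0.0165
gripper_force: 1.1
```

Request:
{"name": "apply_moves", "arguments": {"series": [[[0,0,0],[0,0,0.04]],[[0,0,0],[0,0,0.04]],[[0,0,0],[0,0,0.04]],[[0,0,0],[0,0,0.04]],[[0,0,0],[0,0,0.04]],[[0,0,0],[0,0,0.04]],[[0,0,0],[0,0,0.04]],[[0,0,0],[0,0,0.04]],[[0,0,0],[0,0,0.04]],[[0,0,0],[0,0,0.04]]]}}

```text
t: 22.15
tool_pos: [0.5993, -0.0811, 0.2862]
orientation: [0.565, 3.09, 0.0]
force: [0.2, 0.1, -0.7]
opening: 0.016
gripper_force: 0.3
```

```bash
python3 - <<'E'
from h import *
height(3);height(2)
x,y=TUBS[3];go((x,y,.284,-.355))
E
```

```text
blue n 277 z pct [0.0507 0.0759 0.0785 0.0788 0.0798]
blue n 550 z pct [0.0485 0.0702 0.0774 0.0781 0.0791]
t 22.25 pos [ 0.5993 -0.0811  0.2862] yaw 2.781 tilt [ 0.0006 -0.0001] q1,q6 -0.22 -1.43 open 16.5 F [-0.9  0.2  1. ] Tz [-0.04 -0.    0.03]
turn [ 0.     0.001 -0.006] rows>= 1 | shift [ 1.2 -0.4  2.2] rows>= 1 q6-> -1.35
```

Lid B dropped in tub 3. Screwing down.

Request:
{"name": "apply_moves", "arguments": {"series": [[[0,0,15],[0,0,0]],[[0,0,0],[0,0,0.04]],[[0,0,0],[0,0,0.04]],[[0,0,0],[0,0,0.04]],[[0,0,0],[0,0,0.04]],[[0,0,0],[0,0,0.04]]]}}

```text
t: 22.75
tool_pos: [0.5992, -0.0813, 0.2709]
orientation: [0.868, 3.019, -0.001]
force: [0.3, -2.8, -0.7]
opening: 0.0165
gripper_force: 8.9
```

```bash
python3 - <<'E'
from h import *
height(3);go()
E
```

```text
blue n 269 z pct [0.0502 0.0752 0.0777 0.0783 0.0791]
t 22.80 pos [ 0.5992 -0.0814  0.2709] yaw 2.579 tilt [ 0.0002 -0.0008] q1,q6 -0.22 -1.23 open 16.9 F [-0.7 -1.9 -0.7] Tz [-0.39  0.04  0.19]
```

Request:
{"name": "apply_moves", "arguments": {"series": [[[0,0,0],[0,0,0.04]],[[0,0,0],[0,0,0.04]],[[0,0,0],[0,0,0.03]]]}}

```text
t: 23.05
tool_pos: [0.5993, -0.0816, 0.2711]
orientation: [1.031, 2.966, -0.002]
force: [1.0, -4.2, -1.1]
opening: 0.0174
gripper_force: 23.4
```

```bash
python3 - <<'E'
from h import *
height(3);go()
E
```

```text
blue n 279 z pct [0.0513 0.0753 0.0783 0.0788 0.0797]
t 23.10 pos [ 0.5993 -0.0816  0.2711] yaw 2.471 tilt [ 0.0008 -0.0014] q1,q6 -0.22 -1.12 open 17.4 F [ 0.6 -3.2 -0.6] Tz [-0.77 -0.16  0.5 ]
```

Request:
{"name": "apply_moves", "arguments": {"series": [[[0,0,0],[0,0,-0.1]],[[0,0,0],[0,0,0]],[[0,0,0],[0,0,0]],[[0,0,-30],[0,0,0]],[[0,0,-30],[0,0,0]],[[0,0,-30],[0,0,0]],[[0,0,0],[0,0,0]],[[0,0,0],[0,0,0]]], "claw": 0.5}}

```text
t: 23.77
tool_pos: [0.6, -0.0811, 0.3638]
orientation: [0.884, 3.009, 0.001]
force: [0.0, 0.3, -0.2]
opening: 0.0466
gripper_force: 0.0
```

```bash
python3 - <<'E'
from h import *
for k in 'CD':
  x,y,a=LIDS[k];go((x,y,.36,a),(x,y,.223,a))
E
```

```text
t 23.77 pos [ 0.6    -0.0811  0.3638] yaw 2.57 tilt [ 0.0053 -0.001 ] q1,q6 -0.22 -1.22 open 46.6 F [ 0.   0.3 -0.2] Tz [-0.04 -0.01  0.06]
turn [0.004 0.004 0.713] rows>= 6 | shift [-184.4  -73.7    3.8] rows>= 5 q6-> -0.73
turn [0. 0. 0.] rows>= 0 | shift [  0.   0. 137.] rows>= 4 q6-> -0.73
t 23.77 pos [ 0.6    -0.0811  0.3638] yaw 2.57 tilt [ 0.0053 -0.001 ] q1,q6 -0.22 -1.22 open 46.6 F [ 0.   0.3 -0.2] Tz [-0.04 -0.01  0.06]
turn [0.005 0.003 1.138] rows>= 10 | shift [-227.5 -118.7    3.8] rows>= 7 q6-> -0.43
turn [0. 0. 0.] rows>= 0 | shift [  0.   0. 137.] rows>= 4 q6-> -0.43
```

Request:
{"name": "apply_moves", "arguments": {"series": [[[0,0,0],[0,0,0.119]],[[0,0,0],[0,0,0.119]],[[0,0,0],[0,0,0.119]],[[0,0,0],[0,0,0.119]],[[0,0,0],[0,0,0.119]],[[0,0,0],[0,0,0.118]],[[-37,-14.7,0],[0,0,0]],[[-37,-14.7,0],[0,0,0]],[[-37,-14.7,0],[0,0,0]],[[-37,-14.7,0],[0,0,0]],[[-37,-14.7,0],[0,0,0]],[[0,0,0],[0,0,0]]]}}

```text
t: 24.77
tool_pos: [0.5792, -0.2856, 0.3587]
orientation: [-1.887, -2.51, 0.004]
force: [1.0, 0.1, 0.3]
opening: 0.0464
gripper_force: 0.0
```

Request:
{"name": "apply_moves", "arguments": {"series": [[[0,0,0],[0,0,0]],[[0,0,0],[0,0,0]]]}}

```text
t: 24.93
tool_pos: [0.5809, -0.2791, 0.3591]
orientation: [-1.88, -2.514, -0.0]
force: [0.0, 0.2, -0.8]
opening: 0.0464
gripper_force: 0.0
```

```bash
python3 - <<'E'
from h import *
p,d=robot.read_camera("top");W=pts("top",d);x,y=TUBS[3]
m=(np.hypot(W[...,0]-x,W[...,1]-y)<.05)&(W[...,2]>.095)&(W[...,2]<.13)
print(rect(m,W),np.percentile(W[m][:,2],[10,50,90]).round(4))
m=(np.hypot(W[...,0]-x,W[...,1]-y)<.035)&(W[...,2]>.065)&(W[...,2]<.09);print(np.median(W[m][:,2]))
x,y,a=LIDS['C'];go((x,y,.36,a),(x,y,.223,a))
E
```

```text
(array([ 0.5978, -0.0805]), array([ 0.5978, -0.0808]), array([14., 56.]), -0.383) [0.103  0.1061 0.1087]
0.07670167378873251
t 24.98 pos [ 0.5812 -0.2784  0.3595] yaw 1.859 tilt [-0.0015  0.0015] q1,q6 -0.53 -0.81 open 46.5 F [ 0.1 -0.1 -0. ] Tz [-0.06  0.05 -0.  ]
turn [-0.001 -0.002  0.001] rows>= 1 | shift [-0.5  0.2 -0.5] rows>= 1 q6-> -0.73
turn [0. 0. 0.] rows>= 0 | shift [  0.   0. 137.] rows>= 4 q6-> -0.73
```

Request:
{"name": "apply_moves", "arguments": {"series": [[[0,0,34],[0,0,0]],[[0,0,34],[0,0,0]],[[0,0,34],[0,0,0]],[[0,0,34],[0,0,0]],[[0,0,0],[0,0,0]],[[0,0,0],[0,0,0]]]}}

```text
t: 25.48
tool_pos: [0.5815, -0.2773, 0.2237]
orientation: [-1.876, -2.518, -0.0]
force: [-0.5, -0.1, 0.2]
opening: 0.0461
gripper_force: 0.0
```

Request:
{"name": "apply_moves", "arguments": {"series": [[[0,0,0],[0,0,0]],[[0,0,0],[0,0,0]],[[0,0,0],[0,0,0]],[[0,0,0],[0,0,0]],[[0,0,0],[0,0,0]],[[0,0,0],[0,0,0]],[[0,0,-34],[0,0,0]],[[0,0,-34],[0,0,0]],[[0,0,-34],[0,0,0]],[[0,0,-34],[0,0,0]]], "claw": 0, "newtons": 20}}

```text
t: 26.32
tool_pos: [0.5809, -0.2793, 0.3619]
orientation: [-1.879, -2.516, 0.0]
force: [-0.1, -0.3, -2.0]
opening: 0.0139
gripper_force: 20.0
```

Request:
{"name": "apply_moves", "arguments": {"series": [[[0,0,0],[0,0,-0.12]],[[0,0,0],[0,0,-0.12]],[[0,0,0],[0,0,-0.12]],[[0,0,0],[0,0,-0.12]],[[0,0,0],[0,0,-0.12]],[[0,0,0],[0,0,-0.12]],[[0,0,0],[0,0,-0.12]],[[0,0,0],[0,0,-0.12]],[[0,0,0],[0,0,-0.12]],[[0,0,0],[0,0,-0.12]],[[0,0,0],[0,0,-0.12]],[[0,0,0],[0,0,-0.12]]]}}

```text
t: 27.32
tool_pos: [0.5811, -0.2794, 0.3605]
orientation: [0.256, -3.131, -0.001]
force: [0.3, -0.3, -0.4]
opening: 0.0141
gripper_force: 20.0
```

Request:
{"name": "apply_moves", "arguments": {"series": [[[0,0,0],[0,0,-0.12]],[[0,0,0],[0,0,-0.12]],[[0,0,0],[0,0,0]],[[0,0,0],[0,0,0]]]}}

```text
t: 27.65
tool_pos: [0.5811, -0.2794, 0.3606]
orientation: [0.614, -3.081, -0.0]
force: [-0.2, 0.2, -1.3]
opening: 0.0137
gripper_force: 20.0
```

```bash
python3 - <<'E'
from h import *
x,y=TUBS[1];go((x,y,.36,.395),(x,y,.286,.395))
E
```

```text
t 27.65 pos [ 0.5811 -0.2794  0.3606] yaw -2.748 tilt [-0.0003  0.0002] q1,q6 -0.53 -2.49 open 13.7 F [-0.2  0.2 -1.3] Tz [ 0.01 -0.02  0.03]
turn [ 0.    -0.    -0.002] rows>= 1 | shift [-163.7  385.1    0.6] rows>= 11 q6-> -1.73
turn [0. 0. 0.] rows>= 0 | shift [ 0.  0. 74.] rows>= 2 q6-> -1.73
```

Request:
{"name": "apply_moves", "arguments": {"series": [[[-14.9,35,0],[0,0,0]],[[-14.9,35,0],[0,0,0]],[[-14.9,35,0],[0,0,0]],[[-14.9,35,0],[0,0,0]],[[-14.9,35,0],[0,0,0]],[[-14.9,35,0],[0,0,0]],[[-14.9,35,0],[0,0,0]],[[-14.9,35,0],[0,0,0]],[[-14.9,35,0],[0,0,0]],[[-14.9,35,0],[0,0,0]],[[-14.9,35,0],[0,0,0]],[[0,0,0],[0,0,0]]]}}

```text
t: 28.65
tool_pos: [0.5826, 0.1452, 0.3608]
orientation: [-0.62, 3.079, 0.005]
force: [0.3, -0.7, -0.5]
opening: 0.0142
gripper_force: 20.0
```

Request:
{"name": "apply_moves", "arguments": {"series": [[[0,0,0],[0,0,0]],[[0,0,0],[0,0,0]]]}}

```text
t: 28.82
tool_pos: [0.5834, 0.139, 0.3606]
orientation: [0.617, -3.08, 0.001]
force: [-0.9, -0.6, -0.8]
opening: 0.0136
gripper_force: 20.0
```

```bash
python3 - <<'E'
from h import *
x,y=TUBS[1];go((x,y,.286,.395))
E
```

```text
t 28.82 pos [0.5834 0.139  0.3606] yaw -2.746 tilt [-0.0002 -0.0006] q1,q6 0.15 -1.82 open 13.6 F [-0.9 -0.6 -0.8] Tz [ 0.04  0.01 -0.01]
turn [-0. -0.  0.] rows>= 1 | shift [-0.6 -0.3 74.6] rows>= 2 q6-> -1.73
```

Request:
{"name": "apply_moves", "arguments": {"series": [[[0,0,30],[0,0,0]],[[0,0,30],[0,0,0]],[[0,0,14],[0,0,0]],[[0,0,0],[0,0,0]],[[0,0,0],[0,0,0]]]}}

```text
t: 29.23
tool_pos: [0.5834, 0.1378, 0.2862]
orientation: [0.615, -3.079, 0.0]
force: [-0.1, -0.2, -0.8]
opening: 0.0137
gripper_force: 20.0
```

Request:
{"name": "apply_moves", "arguments": {"series": [[[0,0,0],[0,0,0]],[[0,0,0],[0,0,0]],[[0,0,1],[0,0,0]],[[0,0,0],[0,0,0.04]],[[0,0,0],[0,0,0.04]],[[0,0,0],[0,0,0.04]],[[0,0,0],[0,0,0.04]],[[0,0,0],[0,0,0.04]],[[0,0,0],[0,0,0.04]],[[0,0,0],[0,0,0.04]],[[0,0,0],[0,0,0.04]],[[0,0,0],[0,0,0.04]]], "claw": 0.175}}

```text
t: 30.23
tool_pos: [0.5837, 0.1392, 0.2865]
orientation: [-0.055, 3.14, 0.0]
force: [-0.3, 1.1, -0.4]
opening: 0.0163
gripper_force: 1.0
```

Request:
{"name": "apply_moves", "arguments": {"series": [[[0,0,0],[0,0,0.04]],[[0,0,0],[0,0,0.04]],[[0,0,0],[0,0,0.04]],[[0,0,0],[0,0,0.04]],[[0,0,0],[0,0,0.04]],[[0,0,0],[0,0,0.04]],[[0,0,0],[0,0,0.04]],[[0,0,0],[0,0,0.04]],[[0,0,0],[0,0,0.04]],[[0,0,0],[0,0,0.04]]]}}

```text
t: 31.07
tool_pos: [0.5836, 0.1391, 0.2864]
orientation: [0.57, 3.089, 0.0]
force: [-0.1, -0.1, -1.2]
opening: 0.0165
gripper_force: 0.2
```

```bash
python3 - <<'E'
from h import *
height(1)
x,y=TUBS[1];go((x,y,.284,-.355))
E
```

```text
blue n 702 z pct [0.0511 0.0738 0.0809 0.0816 0.0826]
t 31.12 pos [0.5836 0.1391 0.2864] yaw 2.774 tilt [0.0009 0.0001] q1,q6 0.15 -1.05 open 16.0 F [ 0.3 -0.   0.1] Tz [ 0.02 -0.06  0.02]
turn [ 0.     0.001 -0.013] rows>= 1 | shift [-0.4  0.   2.4] rows>= 1 q6-> -0.98
```

Lid C dropped in tub 1, so lid D is the spare and stays where it is. Screwing C home.

Request:
{"name": "apply_moves", "arguments": {"series": [[[0,0,13],[0,0,0]],[[0,0,0],[0,0,0.04]],[[0,0,0],[0,0,0.04]],[[0,0,0],[0,0,0.04]],[[0,0,0],[0,0,0.04]],[[0,0,0],[0,0,0.04]]]}}

```text
t: 31.62
tool_pos: [0.5833, 0.1391, 0.2718]
orientation: [-0.873, -3.017, 0.0]
force: [-0.7, 0.0, -0.1]
opening: 0.016
gripper_force: 0.2
```

```bash
python3 - <<'E'
from h import *
height(1);go()
E
```

```text
blue n 701 z pct [0.048  0.0714 0.078  0.0785 0.0793]
t 31.67 pos [0.5833 0.1391 0.2718] yaw 2.575 tilt [-0.0006 -0.0001] q1,q6 0.15 -0.86 open 16.4 F [-0.5  0.5  0.4] Tz [-0.05 -0.08  0.04]
```

Request:
{"name": "apply_moves", "arguments": {"series": [[[0,0,2],[0,0,0.04]],[[0,0,0],[0,0,0.04]],[[0,0,0],[0,0,0.04]]]}}

```text
t: 31.92
tool_pos: [0.5833, 0.1391, 0.2699]
orientation: [-1.051, -2.96, 0.0]
force: [0.4, 0.3, -1.0]
opening: 0.0164
gripper_force: 0.5
```

```bash
python3 - <<'E'
from h import *
height(1);go()
E
```

```text
blue n 699 z pct [0.0477 0.0706 0.0772 0.0777 0.0787]
t 31.97 pos [0.5833 0.1391 0.27  ] yaw 2.456 tilt [-0.0005 -0.0001] q1,q6 0.15 -0.74 open 16.5 F [ 1.  -0.3 -1.2] Tz [-0.02 -0.03  0.01]
```

Not at the stop yet, so I'm continuing.

Request:
{"name": "apply_moves", "arguments": {"series": [[[0,0,0],[0,0,0.04]],[[0,0,0],[0,0,0.04]],[[0,0,0],[0,0,0.04]]]}}

```text
t: 32.22
tool_pos: [0.5832, 0.1388, 0.2701]
orientation: [-1.225, -2.892, 0.002]
force: [-1.1, -1.7, 0.6]
opening: 0.0164
gripper_force: 16.1
```

```bash
python3 - <<'E'
from h import *
height(1);go()
E
```

```text
blue n 710 z pct [0.0476 0.0696 0.0771 0.0777 0.0786]
t 32.27 pos [0.5833 0.1388 0.2701] yaw 2.337 tilt [-0.0008 -0.001 ] q1,q6 0.15 -0.62 open 16.7 F [-0.3 -2.4  0.4] Tz [-0.53  0.17  0.43]
```

Request:
{"name": "apply_moves", "arguments": {"series": [[[0,0,0],[0,0,0.04]],[[0,0,0],[0,0,0.04]],[[0,0,0],[0,0,0.03]]]}}

```text
t: 32.52
tool_pos: [0.5833, 0.1387, 0.2702]
orientation: [1.382, 2.821, -0.002]
force: [2.3, -4.7, -1.0]
opening: 0.018
gripper_force: 26.8
```

```bash
python3 - <<'E'
from h import *
height(1);go()
E
```

```text
blue n 702 z pct [0.0473 0.0705 0.0773 0.0779 0.0787]
t 32.57 pos [0.5834 0.1387 0.2702] yaw 2.229 tilt [-0.0002 -0.0012] q1,q6 0.15 -0.51 open 18.5 F [ 0.9 -1.8 -1.4] Tz [-0.71 -0.07  0.7 ]
```

Request:
{"name": "apply_moves", "arguments": {"series": [[[0,0,0],[0,0,-0.1]],[[0,0,0],[0,0,0]],[[0,0,0],[0,0,0]],[[0,0,-30],[0,0,0]],[[0,0,-30],[0,0,0]],[[0,0,-30],[0,0,0]],[[0,0,0],[0,0,0]],[[0,0,0],[0,0,0]]], "claw": 0.7}}

```text
t: 33.23
tool_pos: [0.5843, 0.1394, 0.3637]
orientation: [1.242, 2.881, 0.005]
force: [0.2, 1.0, -0.9]
opening: 0.0641
gripper_force: 0.0
```

```bash
python3 - <<'E'
from h import *
go((.45,.33,.36,.065))
E
```

```text
t 33.23 pos [0.5843 0.1394 0.3637] yaw 2.328 tilt [0.0055 0.0011] q1,q6 0.15 -0.61 open 64.1 F [ 0.2  1.  -0.9] Tz [-0.08  0.   -0.  ]
turn [ 0.003  0.005 -0.879] rows>= 8 | shift [121.6 199.    3.7] rows>= 6 q6-> -1.0
```

Request:
{"name": "apply_moves", "arguments": {"series": [[[0,0,0],[0,0,-0.11]],[[0,0,0],[0,0,-0.11]],[[0,0,0],[0,0,-0.11]],[[0,0,0],[0,0,-0.11]],[[0,0,0],[0,0,-0.11]],[[0,0,0],[0,0,-0.11]],[[0,0,0],[0,0,-0.11]],[[0,0,0],[0,0,-0.11]],[[20,33,0],[0,0,0]],[[20,33,0],[0,0,0]],[[20,33,0],[0,0,0]],[[20,33,0],[0,0,0]]]}}

```text
t: 34.23
tool_pos: [0.4933, 0.2662, 0.3588]
orientation: [0.102, -3.137, 0.001]
force: [0.2, -0.1, -0.3]
opening: 0.0648
gripper_force: 0.0
```

Request:
{"name": "apply_moves", "arguments": {"series": [[[20,33,0],[0,0,0]],[[20,33,0],[0,0,0]],[[0,0,0],[0,0,0]],[[0,0,0],[0,0,0]]]}}

```text
t: 34.57
tool_pos: [0.4488, 0.33, 0.3592]
orientation: [0.111, -3.138, 0.002]
force: [0.4, 0.3, 0.2]
opening: 0.065
gripper_force: 0.0
```

```bash
cat >> h.py <<'E'
FACE=np.array([.591,.029])+R.from_euler("z",YAW).as_matrix()[:2,:2]@np.array([-.07,0])
def rackxy(P):
    return (np.asarray(P)-np.array([.591,.029]))@R.from_euler("z",YAW).as_matrix()[:2,:2]
def soap(name="top",save=None):
    p,d=robot.read_camera(name);W=pts(name,d)
    if save: cv2.imwrite(save,p)
    m=(W[...,2]>.017)&(W[...,2]<.031)&(W[...,0]>.25)&(W[...,0]<.52)&(abs(W[...,1])<.25)
    r=rackxy(W[...,:2]);m&=r[...,0]<-.074
    for k,c in comps(cv2.morphologyEx(m.astype(np.uint8),cv2.MORPH_OPEN,np.ones((3,3))),150):
        q=rect(k,W);print("soap px",c.round(0),"z",np.median(W[k][:,2]).round(3),"c",q[1],q[2],"yaw",q[3],"rack",rackxy(q[1]).round(4),"rel",round(q[3]-YAW,3),np.median(p[k],0))
    return p,W
E
python3 - <<'E'
from h import *
p,W=soap(save="pics/t3.png")
for T in(1,2,3):
    x,y=TUBS[T];m=(np.hypot(W[...,0]-x,W[...,1]-y)<.05)&(W[...,2]>.095)&(W[...,2]<.13);print(rect(m,W),np.median(W[m][:,2]))
r=rackxy(W[...,:2]);z=W[...,2]
for yy in(-.13,-.055,.0,.055,.13):
    m=(abs(r[...,1]-yy)<.02)&(z>.026)&(z<.038)&(r[...,0]<-.05)&(r[...,0]>-.09);print(yy,np.percentile(r[...,0][m],[5,20,50,80,95]).round(4),np.median(z[m]))
E
```

```text
soap px [320. 244.] z 0.023 c [ 0.429  -0.1337] [46. 71.] yaw -0.506 rack [-0.1722 -0.1518] rel -0.571 [146.5 223.  241. ]
soap px [223. 251.] z 0.024 c [0.4172 0.1374] [44. 69.] yaw -0.275 rack [-0.1664  0.1195] rel -0.34 [ 71. 125. 136.]
soap px [288. 253.] z 0.023 c [ 0.4074 -0.0414] [69. 44.] yaw 0.244 rack [-0.1878 -0.0583] rel 0.179 [101. 165. 193.]
(array([0.5827, 0.1377]), array([0.5834, 0.1384]), array([14., 55.]), -0.565) 0.10613650708087874
(array([0.59  , 0.0286]), array([0.5906, 0.0286]), array([13., 56.]), -0.338) 0.10626620286374928
(array([ 0.5972, -0.0805]), array([ 0.5976, -0.0807]), array([14., 56.]), -0.384) 0.10583172863252609
-0.13 [-0.0794 -0.0781 -0.0743 -0.0706 -0.0691] 0.03129187284849005
-0.055 [-0.0794 -0.0777 -0.0742 -0.0703 -0.0687] 0.03115309250507922
0.0 [-0.079  -0.0776 -0.0742 -0.0707 -0.069 ] 0.031397251209420274
0.055 [-0.0793 -0.0776 -0.0739 -0.0703 -0.0685] 0.031507518111489996
0.13 [-0.0788 -0.0774 -0.0739 -0.0703 -0.0689] 0.03152878048655336
```

View pics/t3.png

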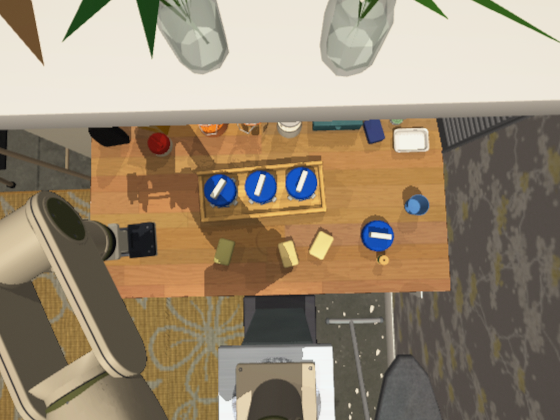

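All three lids are home, with bar tops at 106 mm. The spare lies at (378,236). The cream bar was knocked to (288,253). Now the soap, starting with the olive bar.

```bash
cat >> h.py <<'E'
RZ=R.from_euler("z",YAW).as_matrix()[:2,:2]
ORG=np.array([.5905,.0287])-RZ@np.array([.0105,0])
def rackxy(P): return (np.asarray(P)-ORG)@RZ
def world(x,y): return ORG+RZ@np.array([x,y])
E
python3 - <<'E'
from h import *
x,y,a=.4172,.1374,-.275
tx,ty=world(-.1025,.11);ux,uy=world(-.16,.11);print((tx,ty))
go((x,y,.28,a),(x,y,.190,a),(ux,uy,.189,YAW),(tx,ty,.188,YAW))
E
```

```text
(np.float64(0.4705936621933169), np.float64(0.1311278778155127))
t 34.62 pos [0.4498 0.3289 0.3593] yaw -3.073 tilt [-0.0015 -0.0014] q1,q6 0.54 -1.1 open 64.9 F [-0.5 -1.  -0.4] Tz [-0.01 -0.01  0.  ]
turn [-0.002 -0.001  0.344] rows>= 3 | shift [ -20.7 -193.1   79.3] rows>= 6 q6-> -0.98
turn [0. 0. 0.] rows>= 0 | shift [ 0.  0. 90.] rows>= 3 q6-> -0.98
turn [-0.   -0.   -0.34] rows>= 3 | shift [ 4.6 -9.7  1. ] rows>= 1 q6-> -1.34
turn [0. 0. 0.] rows>= 0 | shift [-57.5   0.    1. ] rows>= 2 q6-> -1.36
```

Request:
{"name": "apply_moves", "arguments": {"series": [[[0,0,0],[0,0,0.115]],[[0,0,0],[0,0,0.115]],[[0,0,0],[0,0,0.114]],[[-3.5,-32.2,13.2],[0,0,0]],[[-3.5,-32.2,13.2],[0,0,0]],[[-3.5,-32.2,13.2],[0,0,0]],[[-3.5,-32.2,13.2],[0,0,0]],[[-3.5,-32.2,13.2],[0,0,0]],[[-3.2,-32.1,13.3],[0,0,0]],[[0,0,0],[0,0,0]],[[0,0,0],[0,0,0]]], "claw": 0.75}}

```text
t: 35.53
tool_pos: [0.4173, 0.1345, 0.28]
orientation: [-0.442, -3.108, 0.002]
force: [-0.1, -0.2, -0.3]
opening: 0.0698
gripper_force: 0.0
```

```bash
python3 - <<'E'
from h import *
soap("wrist","pics/w4.png")
go((.4172,.1374,.190,-.275))
E
```

```text
soap px [278. 211.] z 0.024 c [0.4178 0.1376] [44. 69.] yaw -0.28 rack [-0.1548  0.1199] rel -0.345 [117. 170. 184.]
soap px [ 30. 245.] z 0.024 c [ 0.3892 -0.0349] [49. 36.] yaw 1.235 rack [-0.1945 -0.0504] rel 1.17 [143. 191. 215.]
t 35.58 pos [0.4179 0.1357 0.2811] yaw 2.861 tilt [-0.0005  0.    ] q1,q6 0.2 -1.09 open 69.7 F [0.3 0.1 1.3] Tz [ 0.05 -0.05 -0.03]
turn [-0.    -0.    -0.006] rows>= 1 | shift [ 1.1  1.4 91.1] rows>= 3 q6-> -0.98
```

View pics/w4.png

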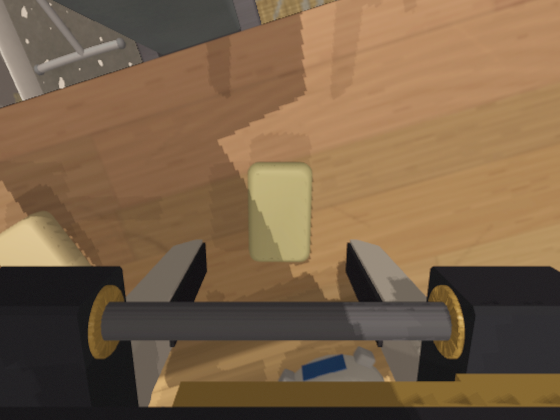

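The wrist view shows the olive bar at (278,211), centred and square between the fingers. I'm descending and gripping lightly.

Request:
{"name": "apply_moves", "arguments": {"series": [[[0.5,1.4,30],[0,0,0]],[[0.5,0,30],[0,0,0]],[[0,0,20],[0,0,0]],[[0,0,10],[0,0,0]],[[0,0,0],[0,0,0]],[[0,0,0],[0,0,0]]]}}

```text
t: 36.08
tool_pos: [0.4175, 0.1392, 0.192]
orientation: [-0.433, -3.112, -0.0]
force: [0.1, 0.1, 0.3]
opening: 0.0697
gripper_force: 0.0
```

Request:
{"name": "apply_moves", "arguments": {"series": [[[0,0,0],[0,0,0]],[[0,0,0],[0,0,0]],[[0,0,0],[0,0,0]],[[0,0,0],[0,0,0]],[[0,0,0],[0,0,0]],[[0,0,0],[0,0,0]]], "claw": 0, "newtons": 4}}

```text
t: 36.58
tool_pos: [0.4174, 0.1389, 0.1922]
orientation: [0.433, 3.11, 0.001]
force: [-0.5, 0.3, 6.1]
opening: 0.0447
gripper_force: 4.0
```

```bash
python3 - <<'E'
from h import *
tx,ty=world(-.1025,.11);ux,uy=world(-.16,.11)
go((ux,uy,.189,YAW),(tx,ty,.188,YAW))
E
```

```text
t 36.58 pos [0.4174 0.1389 0.1922] yaw 2.865 tilt [0.0014 0.0002] q1,q6 0.2 -1.09 open 44.7 F [-0.5  0.3  6.1] Tz [-0.12  0.11  0.02]
turn [ 0.     0.001 -0.342] rows>= 3 | shift [  4.9 -11.2   3.2] rows>= 1 q6-> -1.34
turn [0. 0. 0.] rows>= 0 | shift [-57.5   0.    1. ] rows>= 2 q6-> -1.36
```

Request:
{"name": "apply_moves", "arguments": {"series": [[[0,0,0],[0,0,-0.057]],[[0,0,0],[0,0,-0.057]],[[0,0,0],[0,0,-0.057]],[[0,0,0],[0,0,-0.057]],[[0,0,0],[0,0,-0.057]],[[0,0,0],[0,0,-0.057]],[[1,-3,0],[0,0,0]],[[1,-3,0],[0,0,0]],[[1,-3,0],[0,0,0]],[[1,-2,0],[0,0,0]],[[0,0,0],[0,0,0]]]}}

```text
t: 37.5
tool_pos: [0.4142, 0.1273, 0.1921]
orientation: [-0.098, 3.138, 0.001]
force: [0.3, 0.6, 5.1]
opening: 0.0447
gripper_force: 4.0
```

```bash
python3 - <<'E'
from h import *
soap("side");
tx,ty=world(-.1025,.11)
go((tx,ty,.190,YAW))
E
```

```text
soap px [309. 187.] z 0.023 c [ 0.436  -0.1352] [49. 54.] yaw -0.418 rack [-0.1543 -0.1535] rel -0.483 [ 94. 147. 168.]
soap px [336. 235.] z 0.023 c [0.4271 0.1298] [43. 75.] yaw -1.513 rack [-0.146   0.1115] rel -1.578 [ 59.  94. 101.]
t 37.55 pos [0.4142 0.1274 0.1922] yaw -3.079 tilt [0.0018 0.0006] q1,q6 0.18 -1.45 open 44.3 F [0.3 1.2 5.1] Tz [ 0.26 -0.15  0.05]
turn [ 0.     0.002 -0.002] rows>= 1 | shift [-56.5   0.1   2.2] rows>= 2 q6-> -1.36
```

Request:
{"name": "apply_moves", "arguments": {"series": [[[-8,0,0],[0,0,0]],[[-8,0,0],[0,0,0]],[[-8,0,0],[0,0,0]],[[-8,0,0],[0,0,0]],[[-8,0,0],[0,0,0]],[[-6,0,0],[0,0,0]],[[-4,0,0],[0,0,0]],[[-3,0,0],[0,0,0]],[[-3,0,0],[0,0,0]],[[0,0,0],[0,0,0]]]}}

```text
t: 38.38
tool_pos: [0.4699, 0.1312, 0.1913]
orientation: [-0.102, 3.14, -0.0]
force: [0.3, -0.4, 0.1]
opening: 0.0442
gripper_force: 4.0
```

```bash
python3 - <<'E'
from h import *
tx,ty=world(-.1025,.11)
go((tx,ty,.190,YAW))
E
```

```text
t 38.38 pos [0.4699 0.1312 0.1913] yaw -3.076 tilt [ 0. -0.] q1,q6 0.17 -1.47 open 44.2 F [ 0.3 -0.4  0.1] Tz [ 0.03 -0.1  -0.09]
turn [-0.  0.  0.] rows>= 1 | shift [-0.7 -0.2  1.3] rows>= 1 q6-> -1.36
```

Request:
{"name": "apply_moves", "arguments": {"series": [[[-2,0,0.5],[0,0,0]],[[-1,0,0],[0,0,0]],[[0,0,0],[0,0,0]]]}}

```text
t: 38.63
tool_pos: [0.472, 0.1314, 0.1905]
orientation: [0.102, -3.138, 0.0]
force: [-4.9, 0.8, 1.5]
opening: 0.0448
gripper_force: 4.0
```

```bash
python3 - <<'E'
from h import *
p,W=soap("side");soap("top","pics/t5.png");go()
E
```

```text
soap px [314. 239.] z 0.024 c [0.484 0.138] [32. 73.] yaw -1.334 rack [-0.0887  0.116 ] rel -1.399 [ 61.  95. 102.]
soap px [321. 244.] z 0.023 c [ 0.429 -0.134] [45. 71.] yaw -0.524 rack [-0.1612 -0.1519] rel -0.589 [137. 212. 235.]
soap px [287. 253.] z 0.024 c [ 0.4074 -0.0412] [70. 44.] yaw 0.235 rack [-0.1768 -0.0579] rel 0.17 [117. 187. 214.]
t 38.73 pos [0.472  0.1314 0.1904] yaw -3.076 tilt [-0.0016 -0.0002] q1,q6 0.17 -1.47 open 44.4 F [-4.8 -0.   1.1] Tz [ 0.08  0.87 -0.03]
```

Contact with the board is felt at -4.8 N. I'm releasing, lifting and going to the cream bar.

Request:
{"name": "apply_moves", "arguments": {"series": [[[0,0,0],[0,0,0]],[[0,0,0],[0,0,0]],[[0,0,0],[0,0,0]],[[0,0,0],[0,0,0]],[[0,0,-30],[0,0,0]],[[0,0,-30],[0,0,0]],[[0,0,-30],[0,0,0]],[[0,0,0],[0,0,0]]], "claw": 0.7}}

```text
t: 39.4
tool_pos: [0.4751, 0.1319, 0.2878]
orientation: [-0.102, 3.13, 0.002]
force: [1.6, 0.4, 1.1]
opening: 0.0651
gripper_force: 0.0
```

```bash
python3 - <<'E'
from h import *
x,y,a=.4074,-.0413,.24
go((x,y,.28,a))
E
```

```text
t 39.40 pos [0.4751 0.1319 0.2878] yaw -3.076 tilt [0.0103 0.0017] q1,q6 0.17 -1.47 open 65.1 F [1.6 0.4 1.1] Tz [ 0.06 -0.05 -0.  ]
turn [ 0.     0.01  -0.175] rows>= 2 | shift [ 106.9 -152.1    7.8] rows>= 5 q6-> -1.91
```

Request:
{"name": "apply_moves", "arguments": {"series": [[[0,0,0],[0,0,-0.0875]],[[0,0,0],[0,0,-0.0875]],[[20.8,-30.4,0],[0,0,0]],[[20.8,-30.4,0],[0,0,0]],[[20.8,-30.4,0],[0,0,0]],[[20.8,-30.4,0],[0,0,0]],[[20.8,-30.4,0],[0,0,0]],[[0,0,0],[0,0,0]],[[0,0,0],[0,0,0]],[[0,0,0],[0,0,0]]], "claw": 0.75}}

```text
t: 40.23
tool_pos: [0.4079, -0.041, 0.281]
orientation: [-0.374, 3.118, 0.0]
force: [-0.1, 0.7, 0.4]
opening: 0.0696
gripper_force: 0.0
```

```bash
python3 - <<'E'
from h import *
soap("wrist");soap("top")
x,y,a=.4074,-.0413,.24
go((x,y,.191,a))
E
```

```text
soap px [138. 209.] z 0.023 c [ 0.4293 -0.135 ] [46. 73.] yaw -0.509 rack [-0.161  -0.1529] rel -0.574 [143. 192. 216.]
soap px [273. 210.] z 0.023 c [ 0.4073 -0.0427] [70. 44.] yaw 0.251 rack [-0.177  -0.0593] rel 0.186 [106. 148. 171.]
soap px [225. 233.] z 0.024 c [0.4665 0.1325] [65. 44.] yaw 0.054 rack [-0.1065  0.1116] rel -0.011 [103. 177. 191.]
t 40.33 pos [ 0.4081 -0.0402  0.2809] yaw -2.9 tilt [0.0003 0.0003] q1,q6 -0.22 -2.04 open 69.8 F [-0.1  0.7 -0.6] Tz [ 0.11 -0.04  0.01]
turn [0.    0.    0.001] rows>= 1 | shift [ 0.9 -0.9 89.9] rows>= 3 q6-> -1.91
```

Request:
{"name": "apply_moves", "arguments": {"series": [[[0.6,0.3,20],[0,0,0]],[[0,0,30],[0,0,0]],[[0,0,20],[0,0,0]],[[0,0,15],[0,0,0]],[[0,0,4],[0,0,0]],[[0,0,0],[0,0,0]],[[0,0,0],[0,0,0]]], "claw": 0.63}}

```text
t: 40.92
tool_pos: [0.4076, -0.0402, 0.1925]
orientation: [-0.379, 3.119, 0.0]
force: [0.8, 0.3, 0.6]
opening: 0.0582
gripper_force: 0.0
```

Request:
{"name": "apply_moves", "arguments": {"series": [[[0,0,0],[0,0,0]],[[0,0,0],[0,0,0]],[[0,0,0],[0,0,0]],[[0,0,0],[0,0,0]],[[0,0,0],[0,0,0]],[[0,0,0],[0,0,0]]], "claw": 0, "newtons": 4}}

```text
t: 41.42
tool_pos: [0.4078, -0.041, 0.193]
orientation: [-0.376, 3.117, -0.001]
force: [0.2, 0.5, 5.6]
opening: 0.0446
gripper_force: 4.0
```

```bash
python3 - <<'E'
from h import *
tx,ty=world(-.1025,.0);ux,uy=world(-.16,.0)
go((ux,uy,.190,YAW),(tx,ty,.190,YAW))
E
```

```text
t 41.42 pos [ 0.4078 -0.041   0.193 ] yaw -2.902 tilt [ 0.0022 -0.0002] q1,q6 -0.23 -2.04 open 44.6 F [0.2 0.5 5.6] Tz [0.2  0.06 0.  ]
turn [-0.001  0.002  0.175] rows>= 2 | shift [-16.4  57.6   3. ] rows>= 2 q6-> -1.59
turn [0. 0. 0.] rows>= 0 | shift [-57.5  -0.    0. ] rows>= 2 q6-> -1.59
```

Request:
{"name": "apply_moves", "arguments": {"series": [[[0,0,0],[0,0,0.044]],[[0,0,0],[0,0,0.044]],[[0,0,0],[0,0,0.044]],[[0,0,0],[0,0,0.043]],[[-2.4,8.2,0],[0,0,0]],[[-2.4,8.2,0],[0,0,0]],[[-2.4,8.2,0],[0,0,0]],[[-2.3,8.2,0],[0,0,0]],[[-2.3,8.2,0],[0,0,0]],[[-2.3,8.2,0],[0,0,0]],[[-2.3,8.2,0],[0,0,0]],[[0,0,0],[0,0,0]]]}}

```text
t: 42.42
tool_pos: [0.4204, 0.0185, 0.1928]
orientation: [-0.104, 3.138, 0.0]
force: [1.8, 3.6, 5.3]
opening: 0.0443
gripper_force: 4.0
```

```bash
python3 - <<'E'
from h import *
tx,ty=world(-.1025,.0)
go((tx,ty,.190,YAW))
E
```

```text
t 42.42 pos [0.4204 0.0185 0.1928] yaw -3.075 tilt [0.0019 0.0003] q1,q6 -0.08 -1.72 open 44.3 F [1.8 3.6 5.3] Tz [ 0.75 -0.21  0.01]
turn [0.    0.002 0.001] rows>= 1 | shift [-57.4  -0.9   2.8] rows>= 2 q6-> -1.59
```

Request:
{"name": "apply_moves", "arguments": {"series": [[[-8,-0.5,0],[0,0,0]],[[-8,0,0],[0,0,0]],[[-8,0,0],[0,0,0]],[[-8,0,0],[0,0,0]],[[-8,0,0],[0,0,0]],[[-6,0,0],[0,0,0]],[[-4,0,0],[0,0,0]],[[-3,0,0],[0,0,0]],[[-3,0,0],[0,0,0]],[[-2,0,0.3],[0,0,0]],[[0,0,0],[0,0,0]]]}}

```text
t: 43.33
tool_pos: [0.4779, 0.0208, 0.1916]
orientation: [-0.102, 3.139, -0.0]
force: [1.1, -0.2, 1.5]
opening: 0.0442
gripper_force: 4.0
```

```bash
python3 - <<'E'
from h import *
tx,ty=world(-.1025,.0)
go((tx,ty,.190,YAW))
E
```

```text
t 43.33 pos [0.4779 0.0208 0.1916] yaw -3.076 tilt [0.0006 0.    ] q1,q6 -0.06 -1.7 open 44.2 F [ 1.1 -0.2  1.5] Tz [ 0.01 -0.1  -0.05]
turn [-0.     0.001  0.   ] rows>= 1 | shift [0.2 0.5 1.6] rows>= 1 q6-> -1.59
```

Request:
{"name": "apply_moves", "arguments": {"series": [[[-1.5,0.5,0.3],[0,0,0]],[[-1.5,0,0],[0,0,0]],[[0,0,0],[0,0,0]]]}}

```text
t: 43.58
tool_pos: [0.4802, 0.0214, 0.191]
orientation: [0.102, -3.139, 0.0]
force: [-4.3, -1.8, 2.2]
opening: 0.0441
gripper_force: 4.0
```

```bash
python3 - <<'E'
from h import *
go()
E
```

```text
t 43.58 pos [0.4802 0.0214 0.191 ] yaw -3.076 tilt [-0.0013 -0.0003] q1,q6 -0.06 -1.7 open 44.1 F [-4.3 -1.8  2.2] Tz [-0.33  0.73 -0.07]
```

Contact at -4.3 N. Releasing and moving to the yellow bar.

Request:
{"name": "apply_moves", "arguments": {"series": [[[0,0,0],[0,0,0]],[[0,0,0],[0,0,0]],[[0,0,0],[0,0,0]],[[0,0,0],[0,0,0]],[[0,0,-30],[0,0,0]],[[0,0,-30],[0,0,0]],[[0,0,-30],[0,0,0]],[[0,0,0],[0,0,0]],[[0,0,0],[0,0,0]],[[0,0,0],[0,0,0]]], "claw": 0.7}}

```text
t: 44.42
tool_pos: [0.4804, 0.0216, 0.281]
orientation: [-0.102, 3.14, 0.0]
force: [-0.3, -0.3, 0.1]
opening: 0.0652
gripper_force: 0.0
```

```bash
python3 - <<'E'
from h import *
x,y,a=.4292,-.1345,-.51
go((x,y,.28,a))
E
```

```text
t 44.42 pos [0.4804 0.0216 0.281 ] yaw -3.076 tilt [0.0001 0.0001] q1,q6 -0.06 -1.7 open 65.2 F [-0.3 -0.3  0.1] Tz [ 0.05  0.01 -0.03]
turn [0.    0.    0.575] rows>= 5 | shift [ -31.5 -161.2    1. ] rows>= 5 q6-> -1.36
```

Request:
{"name": "apply_moves", "arguments": {"series": [[[0,0,0],[0,0,0.115]],[[0,0,0],[0,0,0.115]],[[0,0,0],[0,0,0.115]],[[0,0,0],[0,0,0.115]],[[0,0,0],[0,0,0.115]],[[-6.3,-32.2,0],[0,0,0]],[[-6.3,-32.2,0],[0,0,0]],[[-6.3,-32.2,0],[0,0,0]],[[-6.3,-32.2,0],[0,0,0]],[[-6.3,-32.2,0],[0,0,0]],[[0,0,0],[0,0,0]],[[0,0,0],[0,0,0]]]}}

```text
t: 45.42
tool_pos: [0.4284, -0.1354, 0.2796]
orientation: [-0.797, -3.036, -0.001]
force: [1.1, -0.7, 0.7]
opening: 0.065
gripper_force: 0.0
```

```bash
python3 - <<'E'
from h import *
soap("wrist");soap("top")
x,y,a=.4292,-.1345,-.51
go((x,y,.191,a))
E
```

```text
soap px [511. 161.] z 0.023 c [0.4738 0.0215] [66. 44.] yaw 0.086 rack [-0.1064  0.0004] rel 0.021 [103. 144. 166.]
soap px [276. 213.] z 0.023 c [ 0.429  -0.1345] [46. 71.] yaw -0.514 rack [-0.1613 -0.1524] rel -0.579 [143. 192. 216.]
soap px [264. 230.] z 0.023 c [0.4737 0.0227] [64. 43.] yaw 0.055 rack [-0.1064  0.0016] rel -0.01 [ 89.5 145.  170. ]
soap px [225. 233.] z 0.024 c [0.4658 0.1331] [43. 64.] yaw -0.0 rack [-0.1072  0.1123] rel -0.065 [103.5 178.  191. ]
t 45.52 pos [ 0.4292 -0.1338  0.2801] yaw 2.631 tilt [-0.0019  0.0014] q1,q6 -0.42 -1.48 open 65.3 F [0.4 0.3 0.7] Tz [-0.01 -0.02  0.  ]
turn [ 0.    -0.002 -0.   ] rows>= 1 | shift [-0.3 -0.6 89.1] rows>= 3 q6-> -1.36
```

Request:
{"name": "apply_moves", "arguments": {"series": [[[-0.3,0,30],[0,0,0]],[[0,0,30],[0,0,0]],[[0,0,15],[0,0,0]],[[0,0,10],[0,0,0]],[[0,0,4],[0,0,0]],[[0,0,0],[0,0,0]],[[0,0,0],[0,0,0]]]}}

```text
t: 46.1
tool_pos: [0.4304, -0.1342, 0.1931]
orientation: [0.791, 3.04, -0.0]
force: [0.4, 0.3, 0.3]
opening: 0.0653
gripper_force: 0.0
```

Request:
{"name": "apply_moves", "arguments": {"series": [[[0,0,0],[0,0,0]],[[0,0,0],[0,0,0]],[[0,0,0],[0,0,0]],[[0,0,0],[0,0,0]],[[0,0,0],[0,0,0]],[[0,0,0],[0,0,0]]], "claw": 0, "newtons": 4}}

```text
t: 46.6
tool_pos: [0.4302, -0.1348, 0.1932]
orientation: [0.792, 3.039, -0.0]
force: [-2.4, 0.3, 6.5]
opening: 0.046
gripper_force: 4.0
```

```bash
python3 - <<'E'
from h import *
tx,ty=world(-.1035,-.11);ux,uy=world(-.165,-.11)
go((ux,uy,.190,YAW),(tx,ty,.190,YAW))
E
```

```text
t 46.60 pos [ 0.4302 -0.1348  0.1932] yaw 2.632 tilt [ 0.0014 -0.0007] q1,q6 -0.42 -1.48 open 46.0 F [-2.4  0.3  6.5] Tz [ 0.03  0.07 -0.  ]
turn [-0.     0.002 -0.575] rows>= 5 | shift [ 4.9 42.7  3.2] rows>= 2 q6-> -1.85
turn [0. 0. 0.] rows>= 0 | shift [-61.5  -0.    0. ] rows>= 2 q6-> -1.82
```

Request:
{"name": "apply_moves", "arguments": {"series": [[[0,0,0],[0,0,-0.072]],[[0,0,0],[0,0,-0.072]],[[0,0,0],[0,0,-0.072]],[[0,0,0],[0,0,-0.072]],[[0,0,0],[0,0,-0.072]],[[0,0,0],[0,0,-0.072]],[[0,0,0],[0,0,-0.072]],[[0,0,0],[0,0,-0.071]],[[0,0,0],[0,0,0]]]}}

```text
t: 47.35
tool_pos: [0.4303, -0.1348, 0.1931]
orientation: [-0.109, 3.138, -0.001]
force: [0.7, -0.3, 5.6]
opening: 0.0462
gripper_force: 4.0
```

Request:
{"name": "apply_moves", "arguments": {"series": [[[0.8,7.1,0],[0,0,0]],[[0.8,7.1,0],[0,0,0]],[[0.8,7.1,0],[0,0,0]],[[0.8,7.1,0],[0,0,0]],[[0.8,7.1,0],[0,0,0]],[[0.8,7.1,0],[0,0,0]],[[0,0,0],[0,0,0]],[[0,0,0],[0,0,0]]]}}

```text
t: 48.02
tool_pos: [0.4223, -0.0913, 0.1928]
orientation: [-0.102, 3.139, 0.001]
force: [0.8, 2.3, 4.6]
opening: 0.046
gripper_force: 4.0
```

```bash
python3 - <<'E'
from h import *
tx,ty=world(-.1035,-.11)
go((tx,ty,.190,YAW));soap("side")
E
```

```text
t 48.02 pos [ 0.4223 -0.0913  0.1928] yaw -3.077 tilt [0.001  0.0007] q1,q6 -0.33 -1.97 open 46.0 F [0.8 2.3 4.6] Tz [ 0.54 -0.13 -0.01]
turn [ 0.001  0.001 -0.   ] rows>= 1 | shift [-61.6  -1.2   2.8] rows>= 2 q6-> -1.82
soap px [317. 195.] z 0.024 c [ 0.4215 -0.0838] [68. 73.] yaw -0.156 rack [-0.1655 -0.1013] rel -0.221 [ 81. 109. 126.]
soap px [307. 215.] z 0.023 c [0.4731 0.0238] [65. 45.] yaw 0.051 rack [-0.107   0.0027] rel -0.014 [ 70. 107. 123.]
soap px [320. 237.] z 0.023 c [0.4666 0.1325] [64. 47.] yaw 0.116 rack [-0.1064  0.1116] rel 0.051 [ 61.  97. 107.]
```

Request:
{"name": "apply_moves", "arguments": {"series": [[[-8,-0.6,0],[0,0,0]],[[-8,-0.6,0],[0,0,0]],[[-8,0,0],[0,0,0]],[[-8,0,0],[0,0,0]],[[-8,0,0],[0,0,0]],[[-8,0,0],[0,0,0]],[[-5,0,0],[0,0,0]],[[-3,0,0],[0,0,0]],[[-3,0,0],[0,0,0]],[[-2,0,0.3],[0,0,0]],[[-1.5,0,0],[0,0,0]],[[0,0,0],[0,0,0]]]}}

```text
t: 49.07
tool_pos: [0.4844, -0.0895, 0.1919]
orientation: [0.102, -3.139, -0.0]
force: [-2.4, -0.7, 0.8]
opening: 0.0465
gripper_force: 4.0
```

```bash
python3 - <<'E'
from h import *
tx,ty=world(-.1035,-.11)
go((tx,ty,.190,YAW))
E
```

```text
t 49.07 pos [ 0.4844 -0.0895  0.1919] yaw -3.076 tilt [-0.001  0.   ] q1,q6 -0.29 -1.92 open 46.5 F [-2.4 -0.7  0.8] Tz [-0.04  0.5   0.03]
turn [ 0.    -0.001  0.   ] rows>= 1 | shift [0.5 1.1 1.9] rows>= 1 q6-> -1.82
```

Request:
{"name": "apply_moves", "arguments": {"series": [[[-1,1,0.3],[0,0,0]],[[-1,0,0],[0,0,0]],[[0,0,0],[0,0,0]]]}}

```text
t: 49.32
tool_pos: [0.486, -0.0887, 0.1915]
orientation: [0.102, -3.138, 0.001]
force: [-5.0, -2.7, 2.8]
opening: 0.0465
gripper_force: 4.0
```

Request:
{"name": "apply_moves", "arguments": {"series": [[[0,0,0],[0,0,0]],[[0,0,0],[0,0,0]],[[0,0,0],[0,0,0]],[[0,0,0],[0,0,0]],[[0,0,-30],[0,0,0]],[[0,0,-30],[0,0,0]],[[0,0,-30],[0,0,0]],[[0,0,-20],[0,0,0]],[[0,0,-20],[0,0,0]],[[0,0,0],[0,0,0]]], "claw": 0.7}}

```text
t: 50.15
tool_pos: [0.4881, -0.0887, 0.3268]
orientation: [-0.102, 3.132, -0.004]
force: [1.1, -1.4, 0.2]
opening: 0.0648
gripper_force: 0.0
```

Request:
{"name": "apply_moves", "arguments": {"series": [[[30,-20,0],[0,0,0]],[[30,-20,0],[0,0,0]],[[0,-40,0],[0,0,0]],[[0,-40,0],[0,0,0]],[[0,0,0],[0,0,0]],[[0,0,0],[0,0,0]],[[0,0,0],[0,0,0]]]}}

```text
t: 50.73
tool_pos: [0.4343, -0.2118, 0.3209]
orientation: [0.101, -3.139, -0.002]
force: [-0.5, 0.2, -0.3]
opening: 0.0655
gripper_force: 0.0
```

```bash
python3 - <<'E'
from h import *
soap("top","pics/t6.png");p,W=soap("side");go()
p,d=robot.read_camera("wrist");cv2.imwrite("pics/w6.png",p)
p=cv2.imread("pics/t6.png");cv2.imwrite("pics/t6c.png",cv2.resize(p[130:290,130:440],None,fx=2.5,fy=2.5))
E
```

```text
soap px [303. 226.] z 0.024 c [ 0.4799 -0.0877] [47. 64.] yaw -0.009 rack [-0.1074 -0.109 ] rel -0.074 [ 91. 148. 172.]
soap px [264. 229.] z 0.024 c [0.4738 0.0223] [64. 44.] yaw 0.073 rack [-0.1064  0.0012] rel 0.008 [ 91. 147. 172.]
soap px [225. 233.] z 0.024 c [0.4666 0.1328] [64. 44.] yaw 0.062 rack [-0.1064  0.1119] rel -0.003 [ 68. 120. 129.]
soap px [297. 196.] z 0.023 c [ 0.4803 -0.0863] [66. 51.] yaw 0.111 rack [-0.1069 -0.1076] rel 0.046 [ 70. 106. 122.]
soap px [307. 215.] z 0.023 c [0.4735 0.0238] [64. 50.] yaw 0.057 rack [-0.1066  0.0027] rel -0.008 [ 69. 106. 122.]
soap px [320. 237.] z 0.023 c [0.4664 0.1327] [48. 64.] yaw -0.001 rack [-0.1066  0.1118] rel -0.066 [57. 92. 99.]
t 50.83 pos [ 0.4345 -0.211   0.3211] yaw -3.075 tilt [-0.0008  0.0009] q1,q6 -0.56 -2.2 open 65.2 F [ 0.   0.4 -0.1] Tz [0.07 0.01 0.06]
```

View pics/t6c.png

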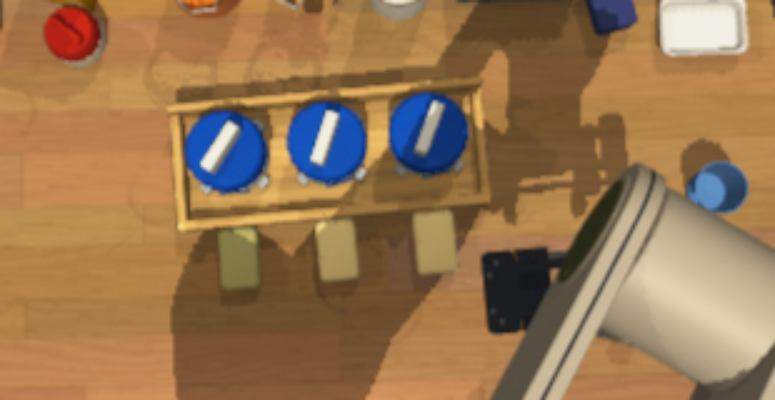

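The top view shows all three bars in the row at crop (238,258), (337,250) and (435,242). I'll take one closer look to check squareness and contact.

Request:
{"name": "apply_moves", "arguments": {"series": [[[-5,33,-12],[0,0,0]],[[-5,33,-12],[0,0,0]],[[-5,33,-12],[0,0,0]],[[-5,33,-12],[0,0,0]],[[-5,33,-12],[0,0,0]],[[-5,33,-12],[0,0,0]],[[-5,33,-12],[0,0,0]],[[0,0,0],[0,0,0]],[[0,0,0],[0,0,0]],[[0,0,0],[0,0,0]]]}}

```text
t: 51.72
tool_pos: [0.4541, 0.0213, 0.4053]
orientation: [0.106, -3.139, 0.001]
force: [1.0, -0.3, 0.3]
opening: 0.0653
gripper_force: 0.0
```

```bash
python3 - <<'E'
from h import *
go()
p,d=robot.read_camera("wrist");W=pts("wrist",d);cv2.imwrite("pics/w7.png",p)
r=rackxy(W[...,:2]);z=W[...,2]
for yy in(.11,0,-.11):
    m=(abs(r[...,1]-yy)<.035)&(z>.012)&(z<.028)&(r[...,0]<-.06)&(r[...,0]>-.16)
    P=r[m];out=[]
    # side edges: left/right y per x slice -> slope
    xs=np.arange(-.135,-.079,.004);L=[];Rr=[]
    for x in xs:
        q=P[abs(P[:,0]-x)<.002][:,1]
        if len(q)>4:L.append((x,np.percentile(q,98)));Rr.append((x,np.percentile(q,2)))
    L=np.array(L);Rr=np.array(Rr)
    print(yy,m.sum(),"slope",np.polyfit(*L.T,1)[0].round(3),np.polyfit(*Rr.T,1)[0].round(3),"yc",((L[:,1].mean()+Rr[:,1].mean())/2).round(4),"x",np.percentile(P[:,0],[1,99]).round(4))
m=(z>.027)&(z<.037)&(abs(r[...,0]+.07)<.02)
print("board x",np.percentile(r[...,0][m],[2,10,50]).round(4))
E
```

```text
t 51.72 pos [0.4541 0.0213 0.4053] yaw -3.074 tilt [-0.0005 -0.0004] q1,q6 -0.07 -1.7 open 65.3 F [ 1.  -0.3  0.3] Tz [-0.   -0.03 -0.01]
0.11 3097 slope -0.011 -0.016 yc 0.1081 x [-0.1394 -0.0687]
0 2993 slope 0.016 0.011 yc -0.001 x [-0.1396 -0.0692]
-0.11 3271 slope 0.01 0.004 yc -0.1106 x [-0.142  -0.0696]
board x [-0.0699 -0.0691 -0.065 ]
```

View pics/w7.png

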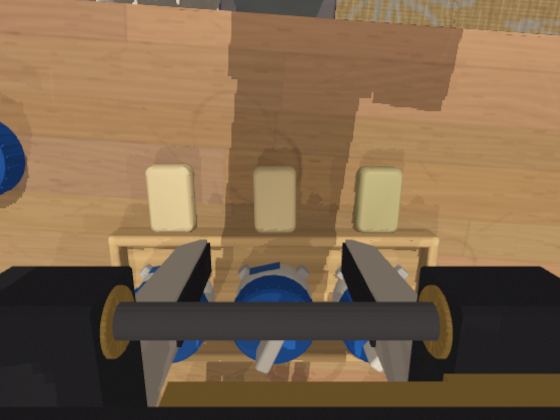

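The wrist view shows the three bars at (172,198), (275,198) and (379,198). They are square within 1°, at 110 mm pitch, and their ends meet the board. The robot is clear, so I'm handing in.

```bash
python3 -c "
from plant import robot
print(robot.close_job())"
```

```text
the job is handed in; nothing more can be done
None
```

The job is handed in: all three tubs are closed with their lids screwed down to the stop, the spare lid is still flat on the table, and the three soap bars sit square against the rack's front board, each centred in front of a tub.

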